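Clamp fuse holder bases on the test rail and run the test

ROBOT

A 7-joint arm with a two-finger parallel gripper is mounted at the origin on the work surface. World frame = base frame: x ahead of the robot, y to its left, z up, the work surface at z = 0. Lengths are in m, angles in rad, forces in N, time in s.
With the tool pointing down it reaches from about 0.4 to 0.85 m from the base axis. Payload 10.4 kg.
Tool frame: the origin (TCP) lies at the very end of the fingers, on their centre line; the grasp point (between the pads) lies 19 mm behind it (r.pinch_z is the distance from the TCP to the grasp point, in m); z points along the fingers, y is the line along which they close (so a half turn about z gives the same grasp; the last joint's range is limited). The gripper opens to 87 mm and grips with 3 to 60 N. Pads are 19 mm wide; open, the fingers measure 117 mm over their backs; the gripper's body (75 mm by 190 mm) begins 51 mm behind the grasp point.
Start: joints at [-0.023, 0.332, -0.065, 1.46, 0.022, 1.35, -0.088], TCP at [0.625, 0, 0.189] pointing down, gripper open.
Joint ranges: [-2.6, 2.6], [-0.5, 2.12], [-1.47, 1.34], [0.16, 2.42], [-1.27, 4.41], [0.06, 2.06], [-2.6, 2.6]. Speed limits (rad/s): [2.22, 2.22, 2.79, 2.79, 3.14, 3.14, 3.14].

INTERFACE

Orientations are given as a unit quaternion [x, y, z, w].
In Python, from bench import sensors, vision, r gives the robot as it stands.
- The arm moves only by the shell command python3 -m crank 'ROWS' [OPENING] [FORCE]. ROWS is JSON, a list of rows, each a list of 2 entries, a list of its own where there are three numbers: the shift along the tool's x, y, z normalised to -1 to 1, where 1 is 3 cm, then the turn about the tool's z normalised to -1 to 1, where 1 is 8 degrees. A call has 1 to 12 rows; each row shifts and turns the commanded pose from where the row before left it, along the tool's axes as they then stand; what a row does not reach is not made up. A row lasts 1/8 s, in which the tool goes at most 62.5 mm and 10.7 degrees, less where a joint would pass 70% of its speed; a pose out of reach is approached as far as the arm can. A call with a number of a shift or a turn outside -1 to 1 is refused whole. A call with a gripper value outside its range is refused whole. OPENING is the opening, from 0 (shut) to 1 (fully open), set as the call begins (- or left out, the last holds). The fingers move at their own pace and stop on an object; FORCE is the grip in N (left out, the last holds). Time passes only in rows, so rows that do not move let the fingers close. It gives the time, the measured TCP pose, the force, the opening and the grip force at its end, in the units of the state.
- sensors.read_state(): the state, without advancing time (a new reading comes with each control period).
- vision.camera(name): name is "scene" or "side" or "wrist"; returns the picture (384x512x3 uint8, red, green, blue); there is no depth.
- vision.camera_model(name): a dict with "vertical_fov" (degrees; the focal length in pixels is half the picture's height over the tangent of half this angle, whatever the lens; pixels are square), "cx", "cy" (the principal point, pixels), "camera_from_world" (4x4, takes a point from world to camera coordinates); the wrist camera has in their place "hand_eye" (4x4, takes a point from camera to tool coordinates, whose origin is the TCP and whose axes are the flange's). Camera axes: x right, y down, z forward; pixel columns grow to the right and rows downward; lengths in m; the calibration is good to about 2 mm. A picture is of the moment at which its call begins: read the wrist's pose just before it. camera_model takes no time and is no camera call.
- r.close_job(): hands the job in; it is judged then, once.
The state is a dict: "time": time; "joint_positions": joint angles; "joint_vel": joint speeds; "joint_torque": joint torques, N m; "ee_pos": TCP position; "eef_rot": TCP orientation; "ft_force": force on the tool from outside, world axes, zero at the start; "torque": the same for the moment, N m; "width": finger opening in m; "grip_force": force on a finger pad.
Only numpy, scipy, OpenCV 4.12 (cv2) and the standard library are available. Lean on these libraries where they do the work, as an engineer would, in place of code of your own. Each camera call takes 0.05 s, during which the arm holds its last target. There are 200 camera calls.

TASK

Stand every fuse holder base lying on the bench in the test rail and slide the blue end bracket up, so that the bases are closed up flush against the yellow end stop, against each other and against the bracket with no gaps. Then push the T-handled hex key fully home into the cap screw on top of the bracket before you turn it, tighten the screw clockwise as far as it goes, and put the key back upright in its stand. Last, with the row still closed up, press the red button right down and let it go; leave the fuse, spring and ferrules where they are.

Things in the scene. Friction and masses are not known exactly. Their poses are not given: they have to be found in the camera images.
- holder_a: a fuse holder base: dark brown bakelite block 50 (its x) x 30 (its y) x 50 (height) mm with two pairs of 10 mm brass clips on top, 150 g, alike with the others and the same either way round; origin at the centre of its underside. It may be absent
- holder_b: a fuse holder base: dark brown bakelite block 50 (its x) x 30 (its y) x 50 (height) mm with two pairs of 10 mm brass clips on top, 150 g, alike with the others and the same either way round; origin at the centre of its underside. It may be absent
- holder_c: a fuse holder base: dark brown bakelite block 50 (its x) x 30 (its y) x 50 (height) mm with two pairs of 10 mm brass clips on top, 150 g, alike with the others and the same either way round; origin at the centre of its underside. It may be absent
- holder_d: a fuse holder base: dark brown bakelite block 50 (its x) x 30 (its y) x 50 (height) mm with two pairs of 10 mm brass clips on top, 150 g, alike with the others and the same either way round; origin at the centre of its underside. It may be absent
- rail: fixed aluminium test rail: a bed 76 (its x) x 258 (its y) x 10 mm lying flat on the bench, its row running along its y axis, with a yellow end stop (56 x 16 mm, 60 mm above the bench) at its +y end. Along both sides run sloped guide ribs, 53 mm apart at the bed and opening to about 60 mm at their top 17 mm above the bench, that centre a base set down between them with its 50 mm side across the rail. Origin at the centre of the underside
- rail_stop (a point): point on the rail's bed (10 mm above the bench), at the foot of the end stop's inner face, midway between the ribs; axes as the rail's. The row grows from here towards -y, each base taking 30 mm
- bracket (a joint): travel in m of the blue end bracket along the rail: 0 fully open (175 mm between its face and the end stop), growing to 0.11 towards the stop. It starts at 0 to 0.02, needs about 2 N to slide and stays where it is left, with the screw tightened or not; pushed on, it shoves the bases before it along
- bracket_face (a point): foot of the bracket's face that looks to the end stop, on the bed, midway across; axes as the rail's. The bracket is a block 50 mm across the rail (x) and 44 mm along it (y, from this point towards -y), its top 60 mm above the bench; it can be gripped by its 50 mm sides
- screw (a joint): angle in rad of the cap screw in the bracket's top, growing clockwise seen from above; loose at its start of 0 to 0.35, tight at its stop of 1.30. Turning it takes about 0.12 N m
- socket (a point): centre of the mouth of the screw's hex socket, level with the bracket's top, 60 mm above the bench and 22 mm behind the bracket's face. The socket is 18 mm across flats and 15 mm deep; the axes turn with the screw, and two of the six flats face along +x and -x. A yellow dot marks its +x side
- hex_key: T-handled hex key standing upright in its stand, 280 g, 98 mm long; origin at the centre of its tip, z up along the shank. Hex shank 17 mm across flats, two flats facing its +x and -x; its last 4 mm taper to 13 mm diameter. On top, a red cross bar 90 mm long along its y, 18 mm wide along its x, 18 mm high (80 to 98 mm above the tip). It enters the socket when its x axis is within about 6 degrees of the socket's, or of that turned by a multiple of 60 degrees
- key_bar (a point): centre of the key's cross bar, on the shank's axis, 89 mm above the tip; axes as the key's
- stand_mouth (a point): centre of the mouth of the fixed key stand, a black block 60 x 60 x 45 mm; a square hole 22 mm wide and 35 mm deep along its axes, so that the key's tip stands 10 mm above the bench. The key may lean a little in it
- test_button (a joint): travel in m of the red button, 0 out, 0.006 fully down; springs back; fully down takes 5 N
- test_button_top (a point): centre of the top of the round red button (40 mm diameter) that stands on a steel enclosure 110 x 90 x 55 mm; about 73 mm above the bench; pressed straight down
- fuse: beige ceramic fuse 22 x 88 x 22 mm lying behind the rail, to be left alone; origin under its centre
- spring: steel contact spring 20 mm diameter, 29 mm high, standing behind the rail, to be left alone
- ferrule_1: brass ferrule 22 mm diameter, 24 mm high, standing in front of the rail, to be left alone
- ferrule_2: brass ferrule like the other, to be left alone
Not all that is in view belongs to the job. What is shaped like the hex_key but green or purple is not meant. There is more than one size of the part that bears test_button; the job needs the smallest.

How it is judged:
On the way, in this order (a step that is already met when the one before it is completed fails the run):
1. all bases stand in the rail, closed up flush between the end stop and the bracket (x of holder_a in the frame of rail_stop between -0.004 and 0.004 m and z of holder_a in the frame of rail_stop between -0.002 and 0.0025 m and angle between the y axis of each of holder_a, holder_b, holder_c, holder_d and the y axis of rail, either way round below 0.1 rad and angle between each of holder_a, holder_b, holder_c, holder_d's own z axis and vertical below 0.07 rad and (y of holder_a in the frame of rail_stop between -0.0175 and -0.0135 m or y of holder_a in the frame of rail_stop between -0.0475 and -0.0435 m or y of holder_a in the frame of rail_stop between -0.0775 and -0.0735 m or y of holder_a in the frame of rail_stop between -0.1075 and -0.1035 m) and x of holder_b in the frame of rail_stop between -0.004 and 0.004 m and z of holder_b in the frame of rail_stop between -0.002 and 0.0025 m and (y of holder_b in the frame of rail_stop between -0.0175 and -0.0135 m or y of holder_b in the frame of rail_stop between -0.0475 and -0.0435 m or y of holder_b in the frame of rail_stop between -0.0775 and -0.0735 m or y of holder_b in the frame of rail_stop between -0.1075 and -0.1035 m) and x of holder_c in the frame of rail_stop between -0.004 and 0.004 m and z of holder_c in the frame of rail_stop between -0.002 and 0.0025 m and (y of holder_c in the frame of rail_stop between -0.0175 and -0.0135 m or y of holder_c in the frame of rail_stop between -0.0475 and -0.0435 m or y of holder_c in the frame of rail_stop between -0.0775 and -0.0735 m or y of holder_c in the frame of rail_stop between -0.1075 and -0.1035 m) and x of holder_d in the frame of rail_stop between -0.004 and 0.004 m and z of holder_d in the frame of rail_stop between -0.002 and 0.0025 m and (y of holder_d in the frame of rail_stop between -0.0175 and -0.0135 m or y of holder_d in the frame of rail_stop between -0.0475 and -0.0435 m or y of holder_d in the frame of rail_stop between -0.0775 and -0.0735 m or y of holder_d in the frame of rail_stop between -0.1075 and -0.1035 m) and (y of holder_a in the frame of rail_stop between -0.0175 and -0.0135 m or y of holder_b in the frame of rail_stop between -0.0175 and -0.0135 m or y of holder_c in the frame of rail_stop between -0.0175 and -0.0135 m or y of holder_d in the frame of rail_stop between -0.0175 and -0.0135 m) and (y of holder_a in the frame of rail_stop between -0.0475 and -0.0435 m or y of holder_b in the frame of rail_stop between -0.0475 and -0.0435 m or y of holder_c in the frame of rail_stop between -0.0475 and -0.0435 m or y of holder_d in the frame of rail_stop between -0.0475 and -0.0435 m) and (y of holder_a in the frame of rail_stop between -0.0775 and -0.0735 m or y of holder_b in the frame of rail_stop between -0.0775 and -0.0735 m or y of holder_c in the frame of rail_stop between -0.0775 and -0.0735 m or y of holder_d in the frame of rail_stop between -0.0775 and -0.0735 m) and (y of holder_a in the frame of bracket_face below 0.0175 m or y of holder_b in the frame of bracket_face below 0.0175 m or y of holder_c in the frame of bracket_face below 0.0175 m or y of holder_d in the frame of bracket_face below 0.0175 m)), for 0.2 s.
2. the hex key is fully home in the screw's socket, the screw not yet turned (z of hex_key in the frame of socket between -0.017 and -0.0125 m and horizontal distance between hex_key and socket below 0.0025 m and angle between the z axis of hex_key and the z axis of socket, either way round below 0.1 rad and value of joint screw below 0.6 rad), for 0.2 s.
3. the screw is tight, the key still fully home (z of hex_key in the frame of socket between -0.017 and -0.0125 m and horizontal distance between hex_key and socket below 0.0025 m and angle between the z axis of hex_key and the z axis of socket, either way round below 0.1 rad and value of joint screw above 1.15 rad), for 0.1 s.
4. the key is back upright in its stand (horizontal distance between hex_key and stand_mouth below 0.01 m and z of hex_key in the frame of stand_mouth below -0.03 m and angle between hex_key's own z axis and vertical below 0.2 rad and value of joint screw above 1.15 rad), for 0.2 s.
5. the red button is pressed right down, with the row closed up, the screw tight and the key in its stand (all of step 1 and all of step 4 and value of joint test_button above 0.005 m), for 0.05 s.
At the end, for the whole second after the job is handed in: Every base stands square on the rail bed within 2.5 mm of its place in a gapless row from the end stop, the bracket within 2.5 mm of the last base, the screw past 1.15 rad, the key upright (0.2 rad) in its stand, tip over 30 mm down, the button out, all at rest (all of step 1 and all of step 4 and value of joint test_button below 0.0015 m and linear speed of each of holder_a, holder_b, holder_c, holder_d, hex_key below 0.02 m/s); the robot touches nothing.
It fails at once if the fuse is moved more than 15 mm (distance of fuse from where it was at the start of the episode above 0.015 m).
It fails at once if the spring is moved more than 15 mm (distance of spring from where it was at the start of the episode above 0.015 m).
It fails at once if the ferrule_1 is moved more than 15 mm (distance of ferrule_1 from where it was at the start of the episode above 0.015 m).
It fails at once if the ferrule_2 is moved more than 15 mm (distance of ferrule_2 from where it was at the start of the episode above 0.015 m).
Of holder_a, holder_b, holder_c, holder_d only 3 to 4 are there at a start; the rules pass over those that are not, and their reading is None.
At some moment in a run one of holder_a, holder_b, holder_c, holder_d may be knocked a few centimetres aside while the robot is not near it.
It also fails if it takes over 208 s, if anything falls off the work surface, if the arm or the gripper's body presses on something with over 40 N, if the wrist force passes 120 N, or if a joint passes its speed limit or range.

## Working session

There is one attempt and no reset: what is moved stays moved. The work goes in short steps, Python scripts to look and compute and a shell command to move; the robot and the scene stay as the last step left them, time stands still between calls to the robot, and variables do not carry over. Pictures are saved under pics/ and viewed, at most 14 in all, crops included, and the job is handed in when it is done.

```bash
ls; mkdir -p pics
cat > h.py <<'E'
import numpy as np, cv2
from bench import sensors, vision, r
from scipy.spatial.transform import Rotation as R
def K(m):
    f=192/np.tan(np.radians(m['vertical_fov']/2)); return f,m['cx'],m['cy']
def pose(s):
    T=np.eye(4);T[:3,:3]=R.from_quat(s['eef_rot']).as_matrix();T[:3,3]=s['ee_pos'];return T
def w_from_c(name,s=None):
    m=vision.camera_model(name)
    if name=='wrist':
        return pose(s or sensors.read_state())@np.array(m['hand_eye'])
    return np.linalg.inv(np.array(m['camera_from_world']))
def ray(name,uv,T):
    f,cx,cy=K(vision.camera_model(name)); d=T[:3,:3]@np.array([(uv[0]-cx)/f,(uv[1]-cy)/f,1]); return T[:3,3],d
def onz(name,uv,z,T):
    o,d=ray(name,uv,T); return o+d*(z-o[2])/d[2]
def proj(name,p,T):
    f,cx,cy=K(vision.camera_model(name)); c=np.linalg.inv(T)@np.append(p,1); return np.array([cx+f*c[0]/c[2],cy+f*c[1]/c[2]])
def snap(name,fn=None):
    s=sensors.read_state(); T=w_from_c(name,s); im=np.array(vision.camera(name))
    if fn: cv2.imwrite('pics/'+fn,cv2.cvtColor(im,cv2.COLOR_RGB2BGR))
    return im,T
E
python3 - <<'E'
from h import *
for n in ['scene','side','wrist']:
    im,T=snap(n,n+'0.png'); m=vision.camera_model(n); print(n,{k:v for k,v in m.items() if not hasattr(v,'__len__')},np.round(T,3).tolist(),m.keys())
s=sensors.read_state();print(s)
E
python3 -c "
import cv2,numpy as np
a=cv2.imread('pics/scene0.png');cv2.imwrite('pics/scene0b.png',cv2.resize(a,(800,600),interpolation=2))
a=cv2.imread('pics/side0.png');cv2.imwrite('pics/side0b.png',cv2.resize(a,(800,600),interpolation=2))"
```

```text
pics
scene {'vertical_fov': 47.68031331719861, 'cx': 252.8465032154517, 'cy': 193.66329124503162} [[0.426, 0.625, -0.655, 1.345], [0.905, -0.305, 0.297, -0.395], [-0.014, -0.719, -0.695, 0.909], [0.0, 0.0, 0.0, 1.0]] dict_keys(['vertical_fov', 'cx', 'cy', 'camera_from_world'])
side {'vertical_fov': 49.221675248416034, 'cx': 257.42588123096, 'cy': 192.77358788426488} [[-0.904, -0.233, 0.358, 0.163], [-0.427, 0.483, -0.764, 0.841], [0.005, -0.844, -0.536, 0.707], [0.0, 0.0, 0.0, 1.0]] dict_keys(['vertical_fov', 'cx', 'cy', 'camera_from_world'])
wrist {'vertical_fov': 58.81536465035041, 'cx': 253.00295755517445, 'cy': 186.70173490709445} [[1.0, 0.001, 0.001, 0.625], [0.001, -0.971, -0.24, 0.065], [0.001, 0.24, -0.971, 0.385], [0.0, 0.0, 0.0, 1.0]] dict_keys(['vertical_fov', 'cx', 'cy', 'hand_eye'])
{'time': 0.15, 'joint_positions': array([-0.02262993,  0.33273869, -0.06466313,  1.46071724,  0.02158337,
        1.3498692 , -0.0884844 ]), 'joint_vel': array([ 0.00053917, -0.00386597,  0.00062912, -0.00399821,  0.00014188,
       -0.00159798,  0.00078467]), 'joint_torque': array([ 1.82067095e-03, -6.23630190e+01,  2.54254905e-02, -3.90143681e+01,
       -6.11935230e-02,  3.71907104e-02, -1.53469024e-06]), 'ee_pos': array([6.24695012e-01, 2.27212207e-06, 1.87944009e-01]), 'eef_rot': array([ 7.07098458e-01,  7.07114914e-01, -3.80161150e-04, -3.53513786e-04]), 'ft_force': array([-0.4439488 ,  0.37314829, -0.08667806]), 'torque': array([-0.01188922, -0.00253769, -0.04482351]), 'grip_force': 0.0, 'width': 0.08669058867324368}
```

View pics/scene0b.png

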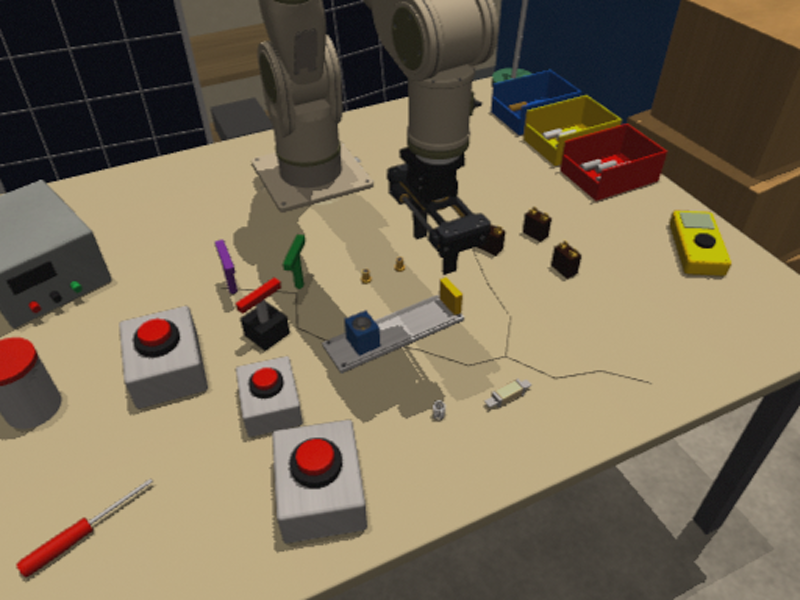

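View pics/side0b.png

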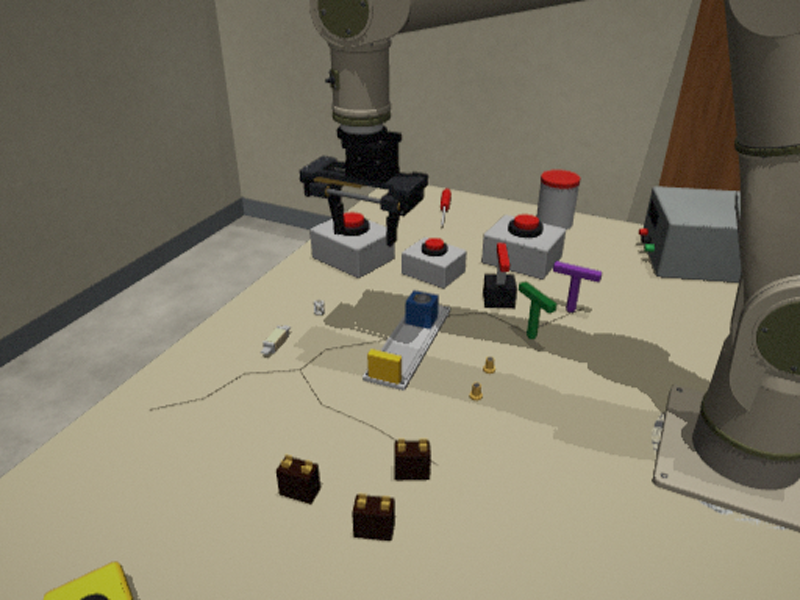

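View pics/wrist0.png

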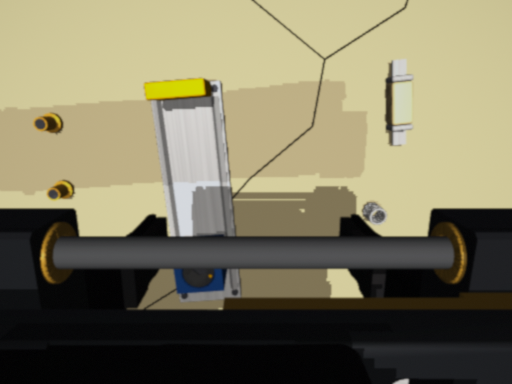

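```bash
cat >> h.py <<'E'
def blobs(mask,amin=30):
    n,l,st,c=cv2.connectedComponentsWithStats(mask.astype(np.uint8)); return [(c[i],st[i]) for i in range(1,n) if st[i,4]>=amin]
def tri(uvs):
    A=np.zeros((3,3));b=np.zeros(3)
    for n,uv,T in uvs:
        o,d=ray(n,uv,T);d=d/np.linalg.norm(d);P=np.eye(3)-np.outer(d,d);A+=P;b+=P@o
    p=np.linalg.solve(A,b); e=[np.linalg.norm(np.cross(ray(n,uv,T)[1]/np.linalg.norm(ray(n,uv,T)[1]),p-T[:3,3])) for n,uv,T in uvs]; return p,e
E
python3 - <<'E'
from h import *
for n in ['scene','side']:
    im=cv2.imread(f'pics/{n}0.png'); hsv=cv2.cvtColor(im,cv2.COLOR_BGR2HSV).astype(int); H,S,V=hsv[...,0],hsv[...,1],hsv[...,2]; T=w_from_c(n)
    M={'red':((H<6)|(H>174))&(S>180)&(V>90),'blue':(H>105)&(H<125)&(S>120)&(V>40),'yel':(H>22)&(H<32)&(S>200)&(V>120),'brown':(V<50)&(H<25)&(S>80),'brass':(H>12)&(H<24)&(S>150)&(V>90)}
    zz={'red':.073,'blue':.045,'yel':.04,'brown':.025,'brass':.055}
    for k,m in M.items():
        for c,st in blobs(m,15): print(n,k,np.round(c),st,np.round(onz(n,c,zz[k],T),3))
E
```

```text
scene red [405.  97.] [385  79  42  29 172] [0.351 0.658 0.073]
scene red [378.  86.] [363  82  30   9  31] [0.244 0.619 0.073]
scene red [374. 109.] [361  99  24  19  76] [0.36  0.517 0.073]
scene red [165. 187.] [151 178  28  20 150] [ 0.425 -0.25   0.073]
scene red [ 21. 195.] [ 19 193   6   5  20] [ 0.278 -0.622  0.073]
scene red [ 98. 211.] [ 88 204  21  15 232] [ 0.438 -0.439  0.073]
scene red [  9. 228.] [  0 216  23  28 476] [ 0.397 -0.659  0.073]
scene red [169. 241.] [161 236  17  12 152] [ 0.622 -0.299  0.073]
scene red [201. 291.] [189 281  25  21 404] [ 0.792 -0.277  0.073]
scene red [ 34. 350.] [ 11 332  48  36 494] [ 0.776 -0.633  0.073]
scene blue [325.  21.] [317   0  17  45 471] [-0.404  0.799  0.045]
scene blue [376.  35.] [ 315    0  120   86 6505] [-0.158  0.92   0.045]
scene blue [232. 215.] [221 200  22  27 322] [ 0.581 -0.112  0.045]
scene yel [349.  88.] [337  79  20  16  44] [0.161 0.553 0.04 ]
scene yel [371.  82.] [360  79  24   6  52] [0.161 0.656 0.04 ]
scene yel [449. 156.] [431 135  37  35 545] [0.645 0.598 0.04 ]
scene yel [288. 184.] [282 178  14  12
[... 1420 characters left out ...]
0. 308.] [177 294  28  28 403] [0.553 0.341 0.025]
side brown [239. 332.] [226 318  26  28 455] [0.431 0.353 0.025]
side brass [245. 236.] [235 227  22  18 277] [0.539 0.107 0.055]
side brass [313. 235.] [310 230   6   9  36] [0.39  0.029 0.055]
side brass [304. 252.] [301 248   7   8  41] [0.386 0.101 0.055]
side brass [257. 285.] [255 282   5   7  28] [0.442 0.247 0.055]
side brass [270. 285.] [268 282   5   7  26] [0.416 0.234 0.055]
side brass [183. 295.] [180 292   7   7  34] [0.567 0.34  0.055]
side brass [196. 299.] [193 296   7   7  36] [0.537 0.338 0.055]
side brass [231. 320.] [229 317   5   8  33] [0.446 0.356 0.055]
side brass [246. 322.] [244 318   6   8  32] [0.417 0.346 0.055]
```

```bash
python3 - <<'E'
from h import *
im=cv2.imread('pics/wrist0.png'); T=w_from_c('wrist')
hsv=cv2.cvtColor(im,cv2.COLOR_BGR2HSV).astype(int); H,S,V=hsv[...,0],hsv[...,1],hsv[...,2]
P=lambda uv,z: np.round(onz('wrist',uv,z,T),4)
m=(H>22)&(H<32)&(S>200)&(V>150)
ys,xs=np.where(m); q=xs<260; b=cv2.boxPoints(cv2.minAreaRect(np.c_[xs,ys][q].astype(np.float32)))
print('stop',b.tolist(),[P(u,.06).tolist() for u in b])
mb=(H>105)&(H<125)&(S>120)&(V>40); bl=blobs(mb,200); print(bl)
for a,c in [((155,97),(180,297)),((221,81),(240,297)),((214,88),(214,88)),((184,296),(234,292))]:
    print(P(a,.012),P(c,.012))
for u in [(200,252+20),(210,276)]: print('bracket',P(u,.06))
print('fuse',P((400,100),.02),'spring',P((374,212),.029),'ferr',P((41,123),.024),P((57,190),.024))
for n in ['s']:
  a=w_from_c('scene');b=w_from_c('side')
  for u,v in [((165,187),(322,164)),((169,241),(278,156)),((232,215),(269,199))]: print(tri([('scene',u,a),('side',v,b)]))
E
python3 -m crank '[[[0,0,0],0],[[-1,0,0],0],[[-1,0,0],0],[[-1,0,0],0],[[0,-0.5,0],0],[[0,-0.5,0],0],[[0,0,0],0],[[0,0,0],0]]'
python3 - <<'E'
from h import *
snap('wrist','w1.png'); print(sensors.read_state()['ee_pos'])
E
```

```text
stop [[43.698699951171875, 155.786865234375], [185.14727783203125, 54.15343475341797], [210.44857788085938, 89.3665771484375], [69.0, 191.0]] [[0.4246, 0.015, 0.06], [0.5647, 0.1069, 0.06], [0.5865, 0.0766, 0.06], [0.4444, -0.0199, 0.06]]
[(array([199.12956811, 282.34385382]), array([175, 269,  49,  25, 602], dtype=int32))]
[0.5218 0.0704 0.012 ] [ 0.5364 -0.1666  0.012 ]
[0.592  0.0867 0.012 ] [ 0.6099 -0.1666  0.012 ]
[0.5845 0.0797 0.012 ] [0.5845 0.0797 0.012 ]
[ 0.5414 -0.1652  0.012 ] [ 0.6027 -0.1597  0.012 ]
bracket [ 0.5702 -0.1074  0.06  ]
bracket [ 0.5806 -0.112   0.06  ]
fuse [0.7782 0.0677 0.02  ] spring [ 0.7584 -0.0515  0.029 ] ferr [0.4046 0.0439 0.024 ] [ 0.4114 -0.0282  0.024 ]
(array([ 0.45953748, -0.25408451,  0.10262665]), [np.float64(0.001571596988974918), np.float64(0.0015715969889748208)])
(array([ 0.62138676, -0.29783505,  0.07256662]), [np.float64(0.001425676170192945), np.float64(0.0014256761701929633)])
(array([ 0.5696292 , -0.10789989,  0.03006783]), [np.float64(0.00010508494588881356), np.float64(0.00010508494588883252)])
time: 1.15
ee_pos: [0.5954, -0.0898, 0.1886]
eef_rot: [0.707, 0.707, 0.0, 0.0]
ft_force: [0.5, 0.5, -0.7]
width: 0.0869
grip_force: 0.0
[ 0.59546239 -0.08984286  0.18853268]
```

View pics/w1.png

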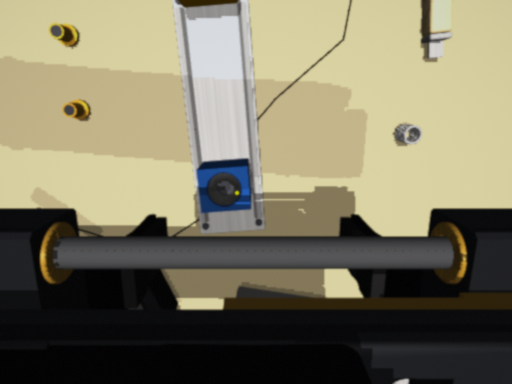

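Run:
```python
from h import *
T0=np.load('x.npy') if 0 else None
im=cv2.imread('pics/w1.png'); T=w_from_c('wrist')
hsv=cv2.cvtColor(im,cv2.COLOR_BGR2HSV).astype(int); H,S,V=hsv[...,0],hsv[...,1],hsv[...,2]
P=lambda uv,z: np.round(onz('wrist',uv,z,T),4)
m=((H>105)&(H<125)&(S>120)&(V>110)); ys,xs=np.where(m[150:215,180:270]); r_=cv2.minAreaRect(np.c_[xs+180,ys+150].astype(np.float32)); b=cv2.boxPoints(r_)
w=np.array([onz('wrist',u,.06,T) for u in b]); print('bracket top',np.round(b),w.round(4).tolist(),w.mean(0))
print('socket',P((224,189),.06),'dot',P((237,193),.06))
# rail edges: nonyellow (low sat) grey region per row
g=(S<60)&(V>70)
for y in range(20,150,10):
    x=np.where(g[y,165:280])[0]+165
    if len(x): print(y,x.min(),x.max(),P((x.min(),y),.012)[:2],P((x.max(),y),.012)[:2])
print(P((206,226),.01),P((259,222),.01))
im=cv2.imread('pics/wrist0.png');hsv=cv2.cvtColor(im,cv2.COLOR_BGR2HSV).astype(int); H,S,V=hsv[...,0],hsv[...,1],hsv[...,2]
T[:3,3]+=np.array([.6247,0,.1879])-sensors.read_state()['ee_pos']
m=((H>22)&(H<32)&(S>200)&(V>170)); m[:,:130]=0;m[:,230:]=0;m[130:]=0
ys,xs=np.where(m); b=cv2.boxPoints(cv2.minAreaRect(np.c_[xs,ys].astype(np.float32)));print('stop',np.round(b),[P(u,.06).tolist() for u in b])
for x in range(145,212,6):
    c=np.where(m[:,x])[0]; print(x,c.min(),c.max(),end=';')
```

```text
bracket top [[197. 170.]
 [247. 166.]
 [250. 204.]
 [200. 208.]] [[0.5418, -0.0883, 0.06], [0.591, -0.0844, 0.06], [0.5938, -0.1231, 0.06], [0.5432, -0.1272, 0.06]] [ 0.56745417 -0.1057544   0.06      ]
socket [ 0.568  -0.1077  0.06  ] dot [ 0.5807 -0.1118  0.06  ]
20 174 250 [0.5169 0.0556] [0.5934 0.0557]
30 175 250 [0.5174 0.0463] [0.5934 0.0464]
40 176 251 [0.5179 0.0368] [0.5944 0.037 ]
50 177 252 [0.5184 0.0273] [0.5954 0.0274]
60 178 253 [0.5189 0.0176] [0.5964 0.0177]
70 180 253 [0.5205 0.0078] [0.5965 0.0079]
80 182 254 [ 0.5221 -0.0022] [ 0.5975 -0.002 ]
90 183 254 [ 0.5227 -0.0122] [ 0.5976 -0.0121]
100 184 255 [ 0.5232 -0.0225] [ 0.5986 -0.0223]
110 185 256 [ 0.5238 -0.0328] [ 0.5997 -0.0327]
120 186 257 [ 0.5244 -0.0433] [ 0.6009 -0.0432]
130 188 257 [ 0.5261 -0.054 ] [ 0.6009 -0.0539]
140 189 258 [ 0.5267 -0.0648] [ 0.602  -0.0647]
[ 0.5418 -0.1651  0.01  ] [ 0.6037 -0.1601  0.01  ]
stop [[144.  83.]
 [203.  78.]
 [204.  94.]
 [146.  99.]] [[0.5264, 0.0823, 0.06], [0.5802, 0.0867, 0.06], [0.581, 0.0721, 0.06], [0.5266, 0.0676, 0.06]]
145 83 91;151 83 98;157 82 98;163 82 97;169 81 97;175 81 96;181 80 96;187 80 95;193 79 95;199 79 94;Traceback (most recent call last):
  File "<stdin>", line 20, in <module>
    return umr_minimum(a, axis, None, out, keepdims, initial, where)
ValueError: zero-size array to reduction operation minimum which has no identity
```

```bash
python3 -m crank '[[[1,-0.42,-0.1],0],[[1,-0.42,-0.1],0],[[1,-0.42,-0.1],0],[[1,-0.42,-0.1],0],[[1,-0.42,-0.1],0],[[1,-0.42,-0.1],0],[[1,-0.42,-0.1],0],[[1,-0.42,-0.1],0],[[1,-0.42,-0.1],0],[[1,-0.42,-0.1],0],[[0,0,0],0],[[0,0,0],0]]'
cat >> h.py <<'E'
def holders(fn=None,show=True):
    """holders seen by the wrist camera: brass clip blobs on top"""
    im,T=snap('wrist',fn); hsv=cv2.cvtColor(im,cv2.COLOR_RGB2HSV).astype(int); H,S,V=hsv[...,0],hsv[...,1],hsv[...,2]
    dark=(V<70).astype(np.uint8); 
    m=(H>12)&(H<30)&(S>130)&(V>90)
    return im,T,dark,m
E
python3 - <<'E'
from h import *
im,T,d,m=holders('w2.png')
for c,st in blobs(m,15):
    if c[1]<215: print('brass',c.round(1),st,onz('wrist',c,.055,T).round(4))
for c,st in blobs(d,200):
    if c[1]<215: print('dark',c.round(1),st,onz('wrist',c,.05,T).round(4))
E
```

```text
time: 2.7
ee_pos: [0.4695, 0.2096, 0.2184]
eef_rot: [0.707, 0.707, -0.0, 0.0]
ft_force: [0.4, 0.4, 0.5]
width: 0.0872
grip_force: 0.0
brass [225.6   8.2] [220   6  12   6  24] [0.444  0.3628 0.055 ]
brass [227.3  15.4] [222  11  14  14  65] [0.4455 0.3564 0.055 ]
brass [195.7  19. ] [191  17  11   6  21] [0.4148 0.3531 0.055 ]
brass [197.8  25.1] [193  21  13  15  59] [0.4166 0.3477 0.055 ]
brass [352.8  33.2] [347  25  14  17 186] [0.5683 0.3406 0.055 ]
brass [322.2  34.4] [316  28  14  17 121] [0.5384 0.3394 0.055 ]
brass [226.4 130.2] [219 123  15  16 159] [0.4427 0.2463 0.055 ]
brass [201.4 143.4] [193 136  16  17 156] [0.416  0.2325 0.055 ]
dark [216.7  29.4] [ 188    1   56   52 1448] [0.4345 0.3448 0.05  ]
dark [330.7  41.3] [ 305   20   56   41 1448] [0.5481 0.334  0.05  ]
dark [217.3 135. ] [190 113  52  45 947] [0.4325 0.2408 0.05  ]
```

View pics/w2.png

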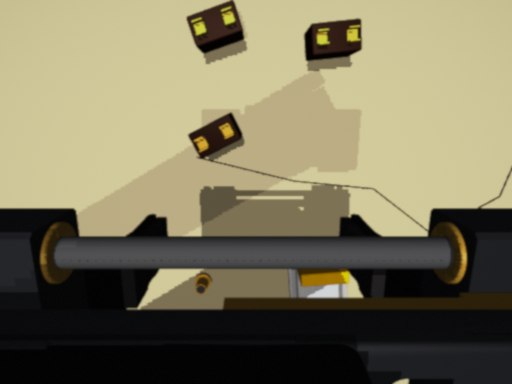

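```bash
python3 -m crank '[[[0.5,-0.67,0],0],[[0.49,-0.67,0],0],[[0,0,1],-1],[[0,0,1],-1],[[0,0,1],-1],[[0,0,1],-0.41],[[0,0,1],0],[[0,0,1],0],[[0,0,0.81],0],[[0,0,0],0],[[0,0,0],0]]' 1
python3 -m crank '[[[0,0,0],0],[[0,0,0],0],[[0,0,0],0],[[0,0,0],0]]' 0 20
python3 -m crank '[[[0,0,-1],0],[[0,0,-1],0],[[0,0,-1],0],[[0,0,0],0],[[0,0,0],0]]'
```

```text
time: 4.12
ee_pos: [0.4296, 0.2396, 0.0151]
eef_rot: [0.521, 0.854, 0.0, 0.0]
ft_force: [0.5, -0.4, -0.5]
width: 0.0872
grip_force: 0.0
time: 4.62
ee_pos: [0.4289, 0.2397, 0.0144]
eef_rot: [0.52, 0.854, 0.0, 0.0]
ft_force: [0.6, -0.5, -0.0]
width: 0.0549
grip_force: 0.0
time: 5.25
ee_pos: [0.4286, 0.2395, 0.1037]
eef_rot: [0.52, 0.854, -0.0, -0.0]
ft_force: [-0.4, 0.2, -1.0]
width: 0.0056
grip_force: 0.0
```

```bash
python3 -m crank '[[[-1,0,-1],0],[[-1,0,-1],0],[[-1,0,-1],0],[[0,0,0],0],[[0,0,0],0],[[0,0,0],0],[[0,0,0],0],[[0,0,0],0]]' 1
python3 - <<'E'
from h import *
im,T,d,m=holders('w3.png')
for c,st in blobs(m,15):
    if c[1]<215: print('brass',c.round(1),st,onz('wrist',c,.055,T).round(4))
E
```

```text
time: 6.25
ee_pos: [0.4698, 0.16, 0.1939]
eef_rot: [0.52, 0.854, -0.0, -0.0]
ft_force: [1.1, -0.6, 0.9]
width: 0.0775
grip_force: 0.0
brass [413.9  25.6] [409  23  11   6  37] [0.5395 0.3452 0.055 ]
brass [407.   34.3] [399  27  16  16 155] [0.538  0.3362 0.055 ]
brass [443.5  38.9] [439  36  10   7  38] [0.5699 0.3483 0.055 ]
brass [435.5  47. ] [428  40  15  16 154] [0.5674 0.3392 0.055 ]
brass [236.   70.6] [230  66  14  17  98] [0.4134 0.236  0.055 ]
brass [269.3  71.2] [263  67  12  17  79] [0.4412 0.25   0.055 ]
```

View pics/w3.png

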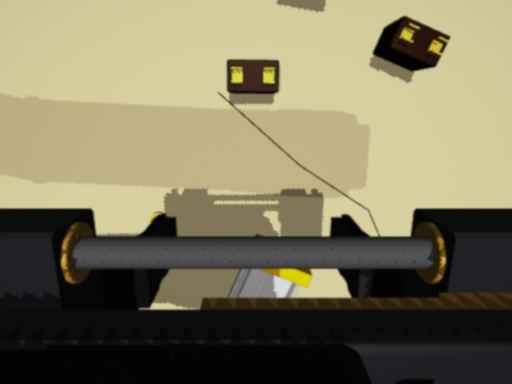

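```bash
python3 -m crank '[[[1,0,0.5],0],[[1,0,0.5],0],[[1,0,1],0],[[0.07,0,1],0],[[0,0,1],0],[[0,0,1],0],[[0,0,1],0],[[0,0,0],0],[[0,0,0],0]]' 1
python3 -m crank '[[[0,0,0],0],[[0,0,0],0],[[0,0,0],0],[[0,0,0],0],[[0,0,0],0],[[0,0,0],0],[[0,0,0],0]]' 0 20
```

```text
time: 7.42
ee_pos: [0.4284, 0.242, 0.0153]
eef_rot: [0.52, 0.854, 0.001, 0.0]
ft_force: [0.2, 0.5, 0.0]
width: 0.087
grip_force: 0.0
time: 8.3
ee_pos: [0.4279, 0.2416, 0.0143]
eef_rot: [0.52, 0.854, 0.0, 0.0]
ft_force: [-1.0, 0.4, 0.9]
width: 0.049
grip_force: 20.0
```

```bash
python3 -m crank '[[[0,0,-1],0],[[0,0,-1],1],[[0,0,-1],1],[[0,0,-1],0.85],[[-0.957,0.535,0],0],[[-0.957,0.535,0],0],[[-0.957,0.535,0],0],[[-0.957,0.535,0],0],[[-0.957,0.535,0],0],[[-0.957,0.535,0],0],[[-0.957,0.535,0],0],[[0,0,0],0]]'
python3 -m crank '[[[0,0,0.5],0],[[0,0,0.5],0],[[0,0,0],0],[[0,0,0],0],[[0,0,0],0]]'
python3 - <<'E'
from h import *
s=sensors.read_state();print(s['ee_pos'],np.degrees(R.from_quat(s['eef_rot']).as_euler('zyx')))
im,T=snap('wrist')
snap('side','s4.png')
a=im[:, :]; cv2.imwrite('pics/w4.png',cv2.cvtColor(a,cv2.COLOR_RGB2BGR))
b=cv2.imread('pics/s4.png')[130:290,180:380]; cv2.imwrite('pics/s4c.png',cv2.resize(b,None,fx=3.6,fy=3.6,interpolation=2))
E
```

```text
time: 9.8
ee_pos: [0.5561, 0.047, 0.1336]
eef_rot: [0.68, 0.733, -0.001, 0.0]
ft_force: [0.4, 0.8, -2.1]
width: 0.0492
grip_force: 20.0
time: 10.42
ee_pos: [0.5559, 0.0502, 0.1048]
eef_rot: [0.679, 0.734, 0.0, 0.0]
ft_force: [-0.4, -0.2, -1.7]
width: 0.0489
grip_force: 20.0
[0.55589387 0.05020238 0.10477397] [-9.44935684e+01  5.42861492e-02 -1.79991215e+02]
```

View pics/s4c.png

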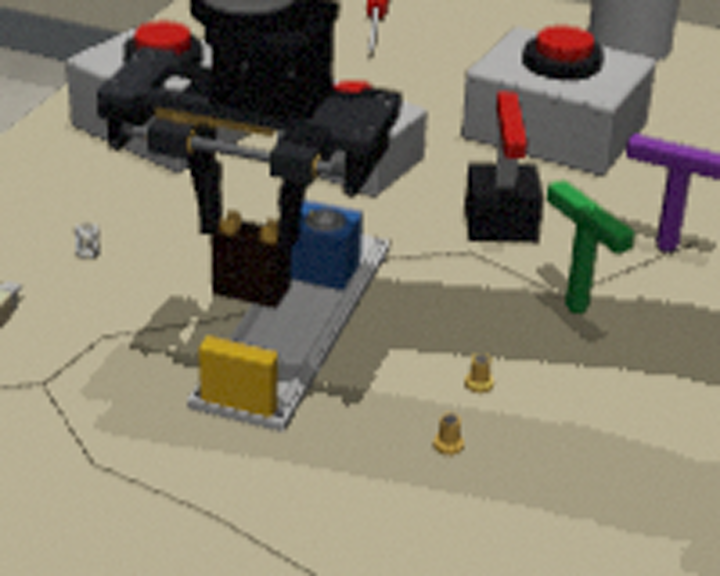

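```bash
python3 -m crank '[[[0,0,0.8],0],[[0,0,0.8],0],[[0,0,0.5],0],[[0,0,0.3],0],[[0,0,0.2],0],[[0,0,0.04],0],[[0,0,0.04],0],[[0,0,0],0],[[0,0,0],0]]'
python3 -m crank '[[[0,0,0],0],[[0,0,0],0],[[0,0,0],0],[[0,0,0],0],[[0,0,0],0],[[0,0,-1],0],[[0,0,-1],0],[[0,0,-1],0],[[0,0,-1],0],[[0,0,-1],0]]' 1
python3 - <<'E'
from h import *
snap('side','s5.png');snap('scene','sc5.png')
b=cv2.imread('pics/s5.png')[170:290,200:330]
a=cv2.imread('pics/sc5.png')[140:240,190:320]
cv2.imwrite('pics/c5.png',np.hstack([cv2.resize(b,(390,360),interpolation=2),cv2.resize(a,(390,300),interpolation=2)[:360] if 0 else cv2.copyMakeBorder(cv2.resize(a,(390,300),interpolation=2),0,60,0,0,0)]))
E
```

```text
time: 11.65
ee_pos: [0.5559, 0.0501, 0.0244]
eef_rot: [0.679, 0.734, 0.0, 0.0]
ft_force: [-0.2, 0.2, 1.1]
width: 0.049
grip_force: 20.0
time: 12.9
ee_pos: [0.5555, 0.05, 0.1749]
eef_rot: [0.679, 0.734, 0.0, 0.0]
ft_force: [0.2, 0.6, -0.5]
width: 0.0868
grip_force: 0.0
```

View pics/c5.png

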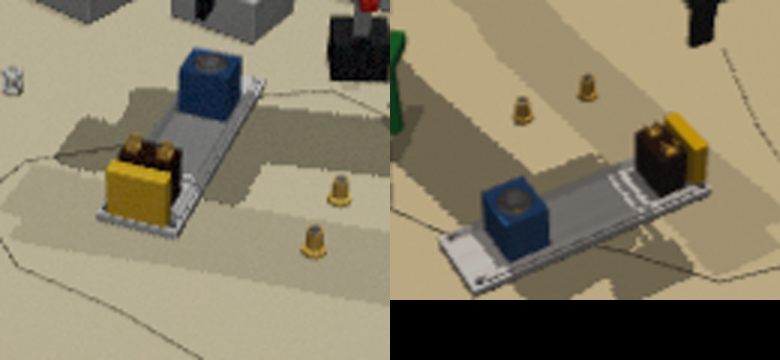

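```bash
python3 -m crank '[[[0.971,-0.189,0],0],[[0.971,-0.189,0],0],[[0.971,-0.189,0],0],[[0.971,-0.189,0],0],[[0.971,-0.189,0],0],[[0.971,-0.189,0],0],[[0.971,-0.189,0],0],[[0,0,0],0],[[0,0,0],0]]'
cat > look.py <<'E'
from h import *
im,T,d,m=holders('last.png'); s=sensors.read_state(); yaw=-90-np.degrees(R.from_quat(s['eef_rot']).as_euler('zyx')[0]); print(s['ee_pos'].round(4),'yawcw',round(yaw,2))
B=[onz('wrist',c,.055,T) for c,st in blobs(m,60) if c[1]<215]
A=np.radians(-yaw) ; tx=np.array([-np.sin(-A),np.cos(A)]); ty=np.array([np.cos(A),np.sin(-A)])
E=pose(s)
for i in range(len(B)):
  for j in range(i):
    v=B[i]-B[j]
    if .022<np.hypot(*v[:2])<.038:
      if v[0]<0: v=-v
      c=(B[i]+B[j])/2; print('holder',c.round(4),'len',np.hypot(*v[:2]).round(4),'ang',np.degrees(np.arctan2(v[1],v[0])).round(1),'tool units now',((c-s['ee_pos'])@E[:3,:3]/.03).round(3)[:2],'down to .014:',((s['ee_pos'][2]-.014)/.03).round(2))
E
python3 look.py
```

```text
time: 14.12
ee_pos: [0.5002, 0.2493, 0.1733]
eef_rot: [0.679, 0.734, -0.0, 0.0]
ft_force: [0.6, -0.3, 0.1]
width: 0.0869
grip_force: 0.0
[0.5004 0.249  0.1735] yawcw 4.41
holder [0.4306 0.3526 0.055 ] len 0.0303 ang 19.7 tool units now [ 3.624 -2.054] down to .014: 5.32
holder [0.5534 0.3386 0.055 ] len 0.0297 ang 6.6 tool units now [2.844 1.992] down to .014: 5.32
```

```bash
python3 -m crank '[[[0.948,0.664,0.3],0],[[0.948,0.664,0.5],0],[[0.948,0.664,0.5],-0.27],[[0,0,1],0],[[0,0,1],0],[[0,0,1],0],[[0,0,1],0],[[0,0,0],0],[[0,0,0],0]]' 1
python3 -m crank '[[[0,0,0],0],[[0,0,0],0],[[0,0,0],0],[[0,0,0],0],[[0,0,0],0],[[0,0,0],0],[[0,0,0],0]]' 0 20
```

```text
time: 15.3
ee_pos: [0.5539, 0.3398, 0.0161]
eef_rot: [0.665, 0.747, 0.001, 0.0]
ft_force: [0.3, -0.4, 0.6]
width: 0.0869
grip_force: 0.0
time: 16.18
ee_pos: [0.553, 0.34, 0.0149]
eef_rot: [0.665, 0.747, 0.0, 0.0]
ft_force: [-0.0, 0.3, 1.3]
width: 0.0491
grip_force: 20.0
```

```bash
python3 -m crank '[[[0,0,-1],0],[[0,0,-1],0.27],[[0,0,-1],0],[[0,0,-1],0]]'
python3 -m crank '[[[-0.983,-0.061,0],0],[[-0.983,-0.061,0],0],[[-0.983,-0.061,0],0],[[-0.983,-0.061,0],0],[[-0.983,-0.061,0],0],[[-0.983,-0.061,0],0],[[-0.983,-0.061,0],0],[[-0.983,-0.061,0],0],[[-0.983,-0.061,0],0],[[-0.983,-0.061,0],0],[[-0.983,-0.061,0],0],[[0,0,0],0]]'
python3 -m crank '[[[0,0,0.5],0],[[0,0,0],0],[[0,0,0],0]]'
```

```text
time: 16.68
ee_pos: [0.5527, 0.3397, 0.1354]
eef_rot: [0.679, 0.734, -0.0, -0.0]
ft_force: [0.6, 0.2, -2.9]
width: 0.0494
grip_force: 20.0
time: 18.18
ee_pos: [0.558, 0.0119, 0.1346]
eef_rot: [0.68, 0.733, -0.001, 0.0]
ft_force: [-0.4, 0.2, -0.7]
width: 0.0484
grip_force: 20.0
time: 18.55
ee_pos: [0.5581, 0.0157, 0.1196]
eef_rot: [0.678, 0.735, -0.0, -0.0]
ft_force: [-0.9, -0.5, -1.7]
width: 0.0487
grip_force: 20.0
```

Lower it; on release rise and go straight to look at the third.

```bash
python3 -m crank '[[[0,0,0.8],0],[[0,0,0.8],0],[[0,0,0.8],0],[[0,0,0.4],0],[[0,0,0.25],0],[[0,0,0.06],0],[[0,0,0.04],0],[[0,0,0],0],[[0,0,0],0]]'
python3 -m crank '[[[0,0,0],0],[[0,0,0],0],[[0,0,0],0],[[0,0,0],0],[[0,0,0],0],[[0,0,-1],0],[[0,0,-1],0],[[0,0,-1],0],[[0,0,-1],0],[[0,0,-1],0]]' 1
python3 -m crank '[[[0.99,-0.45,0],0],[[0.99,-0.45,0],0],[[0.99,-0.45,0],0],[[0.99,-0.45,0],0],[[0.99,-0.45,0],0],[[0.99,-0.45,0],0],[[0.99,-0.45,0],0],[[0.99,-0.45,0],0],[[0,0,0],0],[[0,0,0],0]]'
python3 look.py
```

```text
time: 19.68
ee_pos: [0.5585, 0.015, 0.0257]
eef_rot: [0.679, 0.734, 0.0, 0.0]
ft_force: [-0.4, -0.5, -1.7]
width: 0.0488
grip_force: 20.0
time: 20.92
ee_pos: [0.5581, 0.0149, 0.1764]
eef_rot: [0.679, 0.734, 0.0, 0.0]
ft_force: [-0.1, -0.4, 0.7]
width: 0.087
grip_force: 0.0
time: 22.18
ee_pos: [0.4324, 0.2427, 0.1753]
eef_rot: [0.679, 0.734, -0.0, 0.0]
ft_force: [-0.1, 0.0, -0.4]
width: 0.087
grip_force: 0.0
[0.4326 0.2424 0.1753] yawcw 4.4
holder [0.4309 0.3542 0.055 ] len 0.0307 ang 16.8 tool units now [3.724 0.23 ] down to .014: 5.38
```

```bash
python3 -m crank '[[[0.93,0.058,0.2],0],[[0.93,0.058,0.4],0],[[0.93,0.058,0.6],0],[[0.93,0.058,0.7],-0.8],[[0,0,1],-0.9],[[0,0,1],0],[[0,0,1],0],[[0,0,0.48],0],[[0,0,0],0],[[0,0,0],0]]' 1
python3 -m crank '[[[0,0,0],0],[[0,0,0],0],[[0,0,0],0],[[0,0,0],0],[[0,0,0],0],[[0,0,0],0],[[0,0,0],0]]' 0 20
```

```text
time: 23.48
ee_pos: [0.431, 0.3556, 0.0151]
eef_rot: [0.587, 0.809, 0.001, 0.0]
ft_force: [-0.1, 0.0, 0.4]
width: 0.087
grip_force: 0.0
time: 24.35
ee_pos: [0.4302, 0.3552, 0.014]
eef_rot: [0.587, 0.809, 0.0, 0.0]
ft_force: [-1.3, -0.8, 1.1]
width: 0.0488
grip_force: 20.0
```

```bash
python3 -m crank '[[[0,0,-1],0],[[0,0,-1],0.85],[[0,0,-1],0.85],[[0,0,-1],0],[[-0.985,0.259,0],0],[[-0.985,0.259,0],0],[[-0.985,0.259,0],0],[[-0.985,0.259,0],0],[[-0.985,0.259,0],0],[[-0.985,0.259,0],0],[[-0.985,0.259,0],0],[[-0.985,0.259,0],0]]'
python3 -m crank '[[[-0.985,0.259,0],0],[[-0.985,0.259,0],0],[[-0.985,0.259,0],0],[[-0.985,0.259,0],0],[[-0.985,0.259,0],0],[[0,0,0.5],0],[[0,0,0],0],[[0,0,0],0]]'
```

```text
time: 25.85
ee_pos: [0.5106, 0.1233, 0.1336]
eef_rot: [0.679, 0.734, -0.0, -0.0]
ft_force: [0.5, -0.4, -2.3]
width: 0.0491
grip_force: 20.0
time: 26.85
ee_pos: [0.5607, -0.0187, 0.119]
eef_rot: [0.678, 0.735, 0.0, -0.0]
ft_force: [-0.3, 0.7, -2.3]
width: 0.0491
grip_force: 20.0
```

```bash
python3 -m crank '[[[0,0,0.8],0],[[0,0,0.8],0],[[0,0,0.8],0],[[0,0,0.4],0],[[0,0,0.22],0],[[0,0,0.06],0],[[0,0,0.04],0],[[0,0,0],0],[[0,0,0],0]]'
python3 -m crank '[[[0,0,0],0],[[0,0,0],0],[[0,0,0],0],[[0,0,0],0],[[0,0,0],0],[[0,0,-1],0],[[0,0,-1],0],[[0,0,-1],0],[[0,0,-1],0],[[0,0,-1],0]]' 1
python3 -m crank '[[[-1,0,-1],0],[[-1,0,-1],0],[[-1,0,0],0],[[-1,0,0],0],[[-1,0,0],0],[[-0.5,0,0],0],[[0,0,0],0],[[0,0,0],0]]' 1
python3 look.py; cp pics/last.png pics/w6.png
```

```text
time: 27.98
ee_pos: [0.5612, -0.0199, 0.0257]
eef_rot: [0.679, 0.734, 0.0, 0.0]
ft_force: [0.9, 0.7, -1.5]
width: 0.0491
grip_force: 20.0
time: 29.22
ee_pos: [0.5608, -0.0199, 0.1764]
eef_rot: [0.679, 0.734, 0.0, 0.0]
ft_force: [0.1, 0.2, 0.2]
width: 0.0872
grip_force: 0.0
time: 30.22
ee_pos: [0.5741, -0.1828, 0.2354]
eef_rot: [0.678, 0.735, 0.0, -0.0]
ft_force: [0.3, 0.9, -0.7]
width: 0.087
grip_force: 0.0
[ 0.5741 -0.1827  0.2354] yawcw 4.59
```

View pics/w6.png

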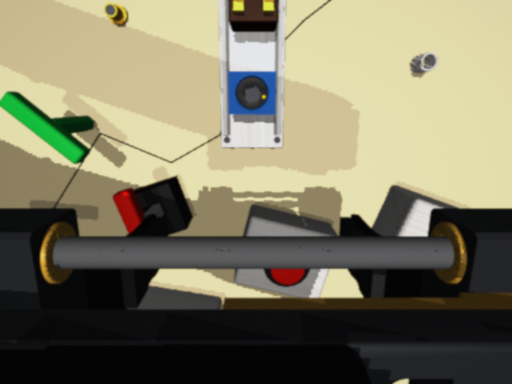

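```bash
cat > sock.py <<'E'
from h import *
import sys
im,T=snap('wrist','sock.png'); s=sensors.read_state(); hsv=cv2.cvtColor(im,cv2.COLOR_RGB2HSV).astype(int); H,S,V=hsv[...,0],hsv[...,1],hsv[...,2]
b=(H>105)&(H<125)&(S>120)&(V>40); bb=max([x for x in blobs(b,200)],key=lambda x:x[1][4]); x,y,w,h,a=bb[1]; print('blue',bb)
c=np.zeros(b.shape,np.uint8); c[y:y+h,x:x+w]=1
dark=(c>0)&(S<110)&(V<120); db=max(blobs(dark,20),key=lambda q:q[1][4]); print('dark',db)
yl=(c>0)&(H>20)&(H<35)&(S>150)&(V>120); 
yb=max(blobs(yl,1),key=lambda q:q[1][4]); print('dot',yb)
k=cv2.findContours(cv2.morphologyEx((dark|yl).astype(np.uint8),cv2.MORPH_CLOSE,np.ones((5,5))),0,1)[0]; k=max(k,key=cv2.contourArea); el=cv2.fitEllipse(k); print('ell',el)
p=onz('wrist',el[0],.06,T); d=onz('wrist',yb[0],.06,T); print('socket',p.round(4),'dot',d.round(4),'r',np.hypot(*(d-p)[:2]),'ang',np.degrees(np.arctan2(*(d-p)[1::-1])))
E_=pose(s); print(s['ee_pos'].round(4),'units',((p-s['ee_pos'])@E_[:3,:3]/.03).round(3))
E
python3 sock.py
```

```text
blue (array([251.6214511 ,  92.75867508]), array([ 228,   72,   48,   43, 1268], dtype=int32))
dark (array([251.14944134,  92.12011173]), array([237,  77,  30,  31, 716], dtype=int32))
dot (array([263.38461538,  96.38461538]), array([262,  95,   4,   4,  13], dtype=int32))
ell ((251.53170776367188, 92.24942016601562), (29.333932876586914, 30.268508911132812), 170.5604248046875)
socket [ 0.5676 -0.1076  0.06  ] dot [ 0.5804 -0.1107  0.06  ] r 0.013210673467855564 ang -13.922220930504212
[ 0.5741 -0.1829  0.2355] units [ 2.518 -0.018  5.85 ]
```

```bash
python3 -m crank '[[[0.84,0,0.5],0],[[0.84,0,0.5],0],[[0.84,0,1],0],[[0,0,1],0],[[0,0,1],0],[[0,0,1],0],[[0,0,1],0],[[0,0,0.98],0],[[0,0,0],0],[[0,0,0],0]]' 1
python3 -m crank '[[[0,0,0],0],[[0,0,0],0],[[0,0,0],0],[[0,0,0],0],[[0,0,0],0],[[0,0,0],0],[[0,0,0],0]]' 0 40
python3 -m crank '[[[0.5,0,0],0],[[0.5,0,0],0],[[0.5,0,0],0],[[0,0,0],0],[[0,0,0],0]]'
```

```text
time: 31.58
ee_pos: [0.5688, -0.1086, 0.0273]
eef_rot: [0.679, 0.734, 0.001, 0.001]
ft_force: [0.7, -0.6, -0.4]
width: 0.0869
grip_force: 0.0
time: 32.45
ee_pos: [0.5685, -0.1091, 0.0265]
eef_rot: [0.679, 0.734, 0.0, 0.001]
ft_force: [-1.1, 0.1, 5.6]
width: 0.0248
grip_force: 2.7
time: 33.08
ee_pos: [0.565, -0.0624, 0.0264]
eef_rot: [0.678, 0.735, 0.001, 0.0]
ft_force: [0.3, 0.8, 5.3]
width: 0.0003
grip_force: 2.9
```

Run:
```python
from h import *
snap('side','s7.png');snap('scene','sc7.png')
b=cv2.imread('pics/s7.png')[150:270,200:330]
a=cv2.imread('pics/sc7.png')[140:260,190:320]
cv2.imwrite('pics/c7.png',np.hstack([cv2.resize(b,(390,360),interpolation=2),cv2.resize(a,(390,360),interpolation=2)]))
```

```text
(no output)
```

View pics/c7.png

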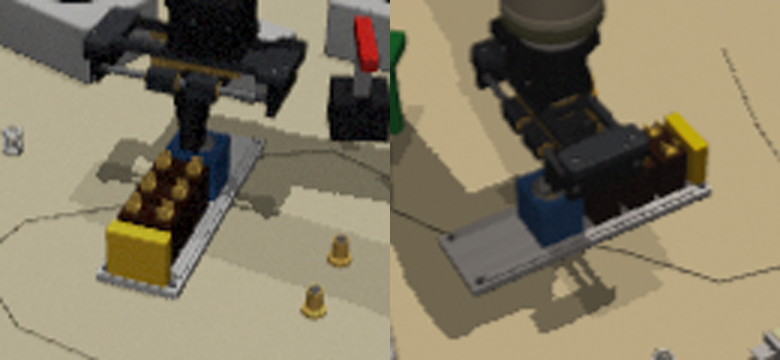

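```bash
python3 -m crank '[[[0,0,-0.2],0],[[0,0,-0.2],0],[[0,0,0],0]]'
python3 -m crank '[[[0,0,-0.4],0],[[0,0,-0.4],0],[[0,0,-0.4],0],[[0,0,-0.4],0],[[0,0,-0.4],0],[[0,0,-0.4],0],[[0,0,-0.4],0],[[0,0,0],0]]'
python3 -m crank '[[[-1,0,-1],0],[[-1,0,-1],0],[[-1,0,-1],0],[[-1,0,-0.5],0],[[0,0,0],0],[[0,0,0],0]]'
python3 sock.py;cp pics/sock.png pics/w8.png
```

```text
time: 33.55
ee_pos: [0.5647, -0.0641, 0.0385]
eef_rot: [0.679, 0.734, 0.0, 0.0]
ft_force: [-0.4, 0.2, -0.7]
width: 0.0003
grip_force: 0.0
time: 34.55
ee_pos: [0.5651, -0.0642, 0.1231]
eef_rot: [0.679, 0.734, 0.001, 0.001]
ft_force: [-0.4, 0.3, -1.0]
width: 0.0004
grip_force: 0.0
time: 35.3
ee_pos: [0.5735, -0.1829, 0.226]
eef_rot: [0.679, 0.734, -0.0, -0.001]
ft_force: [0.4, 0.5, -0.5]
width: 0.0006
grip_force: 0.0
blue (array([252.25197889,  56.72031662]), array([ 227,   33,   51,   48, 1516], dtype=int32))
dark (array([251.71817058,  55.17799753]), array([237,  39,  31,  34, 809], dtype=int32))
dot (array([264.5,  59.5]), array([263,  58,   4,   4,  16], dtype=int32))
ell ((252.08334350585938, 55.441802978515625), (30.563129425048828, 33.535316467285156), 177.4345245361328)
socket [ 0.5646 -0.0724  0.06  ] dot [ 0.5774 -0.0753  0.06  ] r 0.013049090069758483 ang -12.494181627140895
[ 0.5735 -0.1824  0.2259] units [3.673e+00 3.000e-03 5.536e+00]
```

View pics/w8.png

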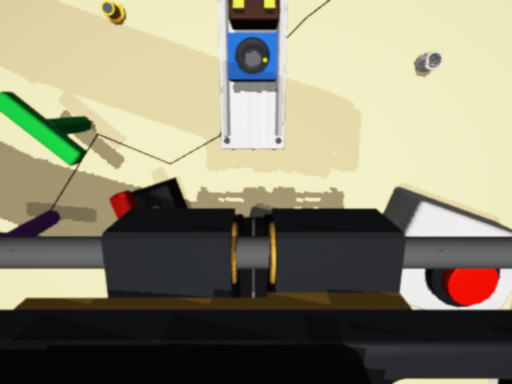

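```bash
python3 -m crank '[[[0.97,0,0.5],0],[[0.97,0,1],0],[[0,0,1],0],[[0,0,1],0],[[0,0,1],0],[[0,0,1],0],[[0,0,1],0],[[0,0,0.03],0],[[0,0,0],0],[[0,0,0],0]]' 0
python3 -m crank '[[[0.3,0,0],0],[[0.3,0,0],0],[[0.3,0,0],0],[[0.2,0,0],0],[[0,0,0],0]]'
python3 -m crank '[[[0.2,0,0],0],[[0.1,0,0],0],[[0,0,0],0]]'
python3 - <<'E'
from h import *
snap('side','s9.png');snap('scene','sc9.png')
b=cv2.imread('pics/s9.png')[150:270,200:330]
a=cv2.imread('pics/sc9.png')[140:260,190:320]
cv2.imwrite('pics/c9.png',np.hstack([cv2.resize(b,(390,360),interpolation=2),cv2.resize(a,(390,360),interpolation=2)]))
E
```

```text
time: 36.6
ee_pos: [0.5702, -0.1257, 0.0325]
eef_rot: [0.679, 0.734, 0.001, 0.001]
ft_force: [0.2, 0.0, 0.2]
width: 0.0005
grip_force: 0.0
time: 37.22
ee_pos: [0.5667, -0.0922, 0.0311]
eef_rot: [0.679, 0.735, 0.0, -0.0]
ft_force: [0.1, -0.5, -0.5]
width: 0.0004
grip_force: 0.0
time: 37.6
ee_pos: [0.566, -0.0836, 0.031]
eef_rot: [0.679, 0.734, 0.0, -0.0]
ft_force: [-0.8, -0.1, -0.1]
width: 0.0005
grip_force: 0.0
```

View pics/c9.png

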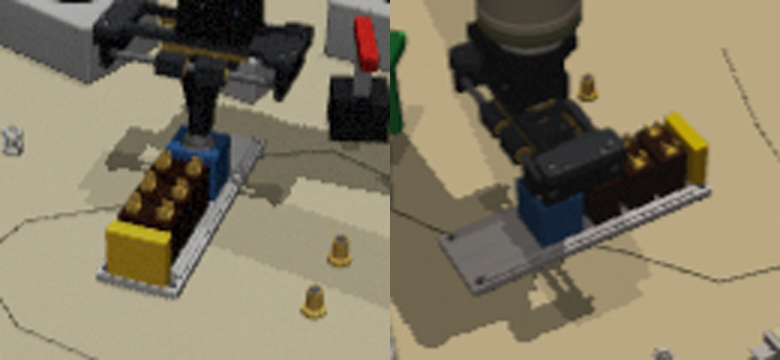

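```bash
python3 -m crank '[[[0.2,0,0],0],[[0.2,0,0],0],[[0.2,0,0],0],[[0,0,0],0]]'
python3 -m crank '[[[0.2,0,0],0],[[0.2,0,0],0],[[0,0,0],0]]'
python3 -m crank '[[[0.2,0,0],0],[[0.2,0,0],0],[[0,0,0],0]]'
python3 - <<'E'
from h import *
snap('side','s10.png');snap('scene','sc10.png')
b=cv2.imread('pics/s10.png')[150:270,200:330]
a=cv2.imread('pics/sc10.png')[140:260,190:320]
cv2.imwrite('pics/c10.png',np.hstack([cv2.resize(b,(390,360),interpolation=2),cv2.resize(a,(390,360),interpolation=2)]))
for n in ['s9','s10']:
    im=cv2.imread(f'pics/{n}.png'); hsv=cv2.cvtColor(im,cv2.COLOR_BGR2HSV).astype(int)
    print([ (c.round(1),st) for c,st in blobs((hsv[...,0]>105)&(hsv[...,0]<125)&(hsv[...,1]>120)&(hsv[...,2]>40),60)])
E
```

```text
time: 38.2
ee_pos: [0.5646, -0.0651, 0.0311]
eef_rot: [0.679, 0.735, 0.0, -0.0]
ft_force: [0.3, 1.3, 0.1]
width: 0.0003
grip_force: 0.0
time: 38.58
ee_pos: [0.5637, -0.0532, 0.0311]
eef_rot: [0.679, 0.735, 0.0, -0.0]
ft_force: [0.3, -0.1, -0.3]
width: 0.0007
grip_force: 0.0
time: 38.95
ee_pos: [0.5627, -0.0412, 0.0311]
eef_rot: [0.679, 0.735, 0.0, -0.0]
ft_force: [-0.2, -0.0, -0.0]
width: 0.0005
grip_force: 0.0
[(array([268. , 202.1]), array([256, 193,  20,  24, 132], dtype=int32))]
[(array([271.8, 203.8]), array([265, 194,  11,  23, 100], dtype=int32))]
```

Run:
```python
from h import *
for n in ['sc5','sc7','sc9','sc10','s5','s7','s9','s10']:
    im=cv2.imread(f'pics/{n}.png'); hsv=cv2.cvtColor(im,cv2.COLOR_BGR2HSV).astype(int)
    nm='scene' if n[1]=='c' else 'side'
    m=(hsv[...,0]>105)&(hsv[...,0]<125)&(hsv[...,1]>120)&(hsv[...,2]>40); m[:150]=0
    T=w_from_c(nm)
    bl=[(c.round(1).tolist(),st.tolist(),onz(nm,c,.03,T)[:2].round(3)) for c,st in blobs(m,60)]
    print(n,bl)
s=sensors.read_state()
for n in ['scene','side']:
    T=w_from_c(n); print(n,'tcp px',proj(n,s['ee_pos'],T).round(1),'face foot now?',proj(n,np.array([.5628,-.0505,.06]),T).round(1),'back top',proj(n,np.array([.5663,-.0944,.06]),T).round(1),'final sock',proj(n,np.array([.5628,-.0417,.06]),T).round(1))
    im=cv2.imread('pics/'+('sc10' if n=='scene' else 's10')+'.png'); hsv=cv2.cvtColor(im,cv2.COLOR_BGR2HSV)
```

```text
sc5 [([232.0, 214.2], [221, 200, 22, 27, 323], array([ 0.567, -0.107]))]
sc7 [([242.6, 210.9], [233, 197, 21, 25, 279], array([ 0.568, -0.075]))]
sc9 [([243.2, 211.9], [233, 200, 21, 22, 258], array([ 0.572, -0.075]))]
sc10 [([243.4, 209.6], [233, 195, 21, 27, 323], array([ 0.564, -0.071]))]
s5 [([269.1, 199.2], [260, 187, 20, 23, 292], array([ 0.569, -0.107]))]
s7 [([271.9, 204.4], [267, 194, 9, 23, 92], array([ 0.551, -0.086]))]
s9 [([268.0, 202.1], [256, 193, 20, 24, 132], array([ 0.566, -0.092]))]
s10 [([271.8, 203.8], [265, 194, 11, 23, 100], array([ 0.552, -0.088]))]
scene tcp px [252.5 205.7] face foot now? [249.6 199.4] back top [235.6 205.2] final sock [252.4 198.4]
side tcp px [261.8 210.8] face foot now? [263.1 200.8] back top [268.4 192.9] final sock [261.8 202.3]
```

View pics/c10.png

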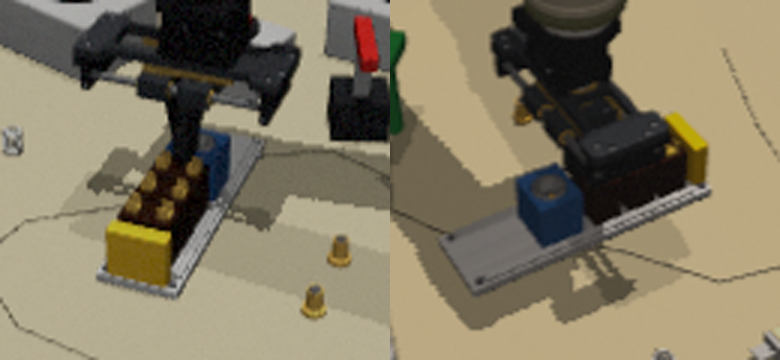

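```bash
python3 -m crank '[[[0,0,-0.5],0],[[0,0,-1],0],[[0,0,-1],0],[[-0.93,0,-0.5],0],[[-0.93,0,0],0],[[-0.93,0,0],0],[[0,0,1],0],[[0,0,1],0],[[0,0,0.8],0],[[0,0,0.5],0],[[0,0,0],0],[[0,0,0],0]]' 0
python3 -m crank '[[[0,0,0.13],0],[[0,0,0],0],[[0.3,0,0],0],[[0.3,0,0],0],[[0.3,0,0],0]]'
python3 - <<'E'
from h import *
snap('scene','sc11.png')
im=cv2.imread('pics/sc11.png'); hsv=cv2.cvtColor(im,cv2.COLOR_BGR2HSV).astype(int)
m=(hsv[...,0]>105)&(hsv[...,0]<125)&(hsv[...,1]>120)&(hsv[...,2]>40); m[:150]=0
print([(c.round(1).tolist(),st.tolist()) for c,st in blobs(m,60)])
E
```

```text
time: 40.55
ee_pos: [0.5701, -0.1256, 0.0233]
eef_rot: [0.679, 0.734, 0.0, 0.001]
ft_force: [-0.3, -0.2, -0.7]
width: 0.0009
grip_force: 0.0
time: 41.18
ee_pos: [0.5672, -0.0981, 0.0183]
eef_rot: [0.679, 0.734, -0.0, 0.0]
ft_force: [0.9, -2.1, -0.6]
width: 0.0005
grip_force: 1.1
[([248.3, 214.1], [239, 207, 18, 14, 127])]
```

```bash
python3 -m crank '[[[0.25,0,0],0],[[0.25,0,0],0],[[0.2,0,0],0]]'
python3 -m crank '[[[0.1,0,0],0],[[0.07,0,0],0],[[0.05,0,0],0]]'
python3 -m crank '[[[0.05,0,0],0],[[0.05,0,0],0]]'
```

```text
time: 41.6
ee_pos: [0.5656, -0.0778, 0.0183]
eef_rot: [0.679, 0.734, -0.0, 0.0]
ft_force: [2.6, -5.4, 0.1]
width: 0.0004
grip_force: 2.7
time: 41.98
ee_pos: [0.5654, -0.0748, 0.0184]
eef_rot: [0.68, 0.733, -0.001, 0.002]
ft_force: [4.1, -17.2, -2.1]
width: 0.0003
grip_force: 8.4
time: 42.22
ee_pos: [0.5653, -0.0748, 0.0184]
eef_rot: [0.681, 0.733, -0.002, 0.003]
ft_force: [4.1, -24.9, -3.5]
width: 0.0008
grip_force: 12.4
```

```bash
python3 -m crank '[[[-1,0,0],0],[[-0.5,0,-0.5],0],[[-0.5,0,-1],0],[[-0.5,0,-1],0],[[-0.5,0,-1],0],[[-0.5,0,-1],0],[[0,0,-1],0],[[0,0,-1],0],[[0,0,0],0],[[0,0,0],0]]' 1
python3 sock.py
python3 - <<'E'
from h import *
im=cv2.imread('pics/sock.png'); T=w_from_c('wrist'); hsv=cv2.cvtColor(im,cv2.COLOR_BGR2HSV).astype(int); H,S,V=hsv[...,0],hsv[...,1],hsv[...,2]
for c,st in blobs((H>12)&(H<30)&(S>130)&(V>90),25):
    if c[1]<200: print(c.round(),st[2:],onz('wrist',c,.065,T).round(4))
P=lambda u,z:onz('wrist',u,z,T).round(4)
# gap check: column profile along rail centre and bracket/base boundary
E
```

```text
time: 43.48
ee_pos: [0.5727, -0.1719, 0.2131]
eef_rot: [0.679, 0.734, 0.0, -0.0]
ft_force: [0.5, 0.1, -0.8]
width: 0.0856
grip_force: 0.0
blue (array([251.90989989,  31.68576196]), array([ 226,    6,   53,   53, 1798], dtype=int32))
dark (array([251.55732484,  31.81847134]), array([236,  14,  33,  37, 942], dtype=int32))
dot (array([264.75 ,  36.375]), array([263,  35,   5,   4,  16], dtype=int32))
ell ((251.92514038085938, 31.943355560302734), (32.3580207824707, 36.196624755859375), 176.1420440673828)
socket [ 0.5623 -0.0422  0.06  ] dot [ 0.5748 -0.0451  0.06  ] r 0.012847318638517152 ang -13.131267482425757
[ 0.5725 -0.172   0.2126] units [4.337 0.007 5.089]
[110.  19.] [ 25  22 238] [ 0.4299 -0.0432  0.065 ]
```

```bash
python3 -m crank '[[[-0.9,-0.82,0],0],[[-0.9,-0.82,0],0],[[-0.9,-0.82,0],0],[[-0.9,-0.82,0],0],[[-0.9,-0.82,0],0],[[0,0,0],0],[[0,0,0],0]]' 1
cat > key.py <<'E'
from h import *
im,T=snap('wrist','key.png'); s=sensors.read_state(); hsv=cv2.cvtColor(im,cv2.COLOR_RGB2HSV).astype(int); H,S,V=hsv[...,0],hsv[...,1],hsv[...,2]
m=((H<6)|(H>174))&(S>150)&(V>60)
for c,st in blobs(m,100):
    if c[1]>230: continue
    l=cv2.connectedComponents(m.astype(np.uint8))[1]; k=(l==l[int(round(c[1])),int(round(c[0]))])
    ys,xs=np.where(k); b=cv2.boxPoints(cv2.minAreaRect(np.c_[xs,ys].astype(np.float32))); w=np.array([onz('wrist',u,.108,T) for u in b]); 
    e=[w[1]-w[0],w[2]-w[1]]; L=max(e,key=np.linalg.norm); c_=w.mean(0)
    print(c.round(),st,'ctr@.108',c_.round(4),'sides',[np.linalg.norm(q).round(4) for q in e],'bar ang',np.degrees(np.arctan2(L[1],L[0])).round(1),'units',((c_-s['ee_pos'])@pose(s)[:3,:3]/.03).round(3))
    hi=V>0
print(s['ee_pos'])
E
python3 key.py
```

```text
time: 44.4
ee_pos: [0.4611, -0.3159, 0.2125]
eef_rot: [0.679, 0.734, 0.0, -0.001]
ft_force: [-0.6, 1.6, 0.2]
width: 0.0871
grip_force: 0.0
[258. 107.] [ 234   55   49  105 2172] ctr@.108 [ 0.4623 -0.256   0.108 ] sides [np.float64(0.0182), np.float64(0.0884)] bar ang -66.4 units [1.975 0.187 3.49 ]
[416. 165.] [ 396  146   42   41 1369] ctr@.108 [ 0.6077 -0.2947  0.108 ] sides [np.float64(0.0363), np.float64(0.0368)] bar ang -78.0 units [0.301 4.917 3.487]
[ 0.46143418 -0.31560189  0.21264407]
```

View pics/key.png

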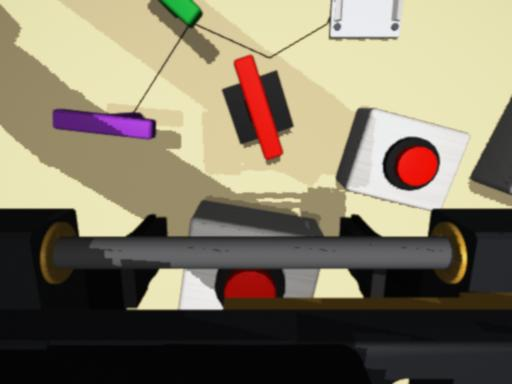

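Run:
```python
from h import *
s=sensors.read_state(); im=cv2.imread('pics/key.png'); T=w_from_c('wrist',s); hsv=cv2.cvtColor(im,cv2.COLOR_BGR2HSV).astype(int); H,S,V=hsv[...,0],hsv[...,1],hsv[...,2]
red=((H<6)|(H>174))&(S>150)&(V>60)
reg=np.zeros(red.shape,bool); reg[50:165,215:300]=1
blk=reg&(V<45)&~red
k=max(cv2.findContours(cv2.morphologyEx((blk|(red&reg)).astype(np.uint8),cv2.MORPH_OPEN,np.ones((3,3))),0,1)[0],key=cv2.contourArea)
ys,xs=np.where(blk); hull=cv2.convexHull(np.c_[xs,ys].astype(np.int32)); b=cv2.boxPoints(cv2.minAreaRect(hull)); w=np.array([onz('wrist',u,.045,T) for u in b]); print('stand',b.round().tolist(),w.mean(0).round(4),np.linalg.norm(w[1]-w[0]),np.linalg.norm(w[2]-w[1]),np.degrees(np.arctan2(*(w[1]-w[0])[1::-1])))
ap=cv2.approxPolyDP(hull,4,True)[:,0]; print(ap.tolist(),[onz('wrist',u,.045,T)[:2].round(4).tolist() for u in ap])
def ends(n,im,T,reg):
    hsv=cv2.cvtColor(im,cv2.COLOR_BGR2HSV).astype(int); H,S,V=hsv[...,0],hsv[...,1],hsv[...,2]
    m=((H<6)|(H>174))&(S>150)&(V>40); x0,y0,x1,y1=reg; q=np.zeros(m.shape,bool); q[y0:y1,x0:x1]=1; ys,xs=np.where(m&q); p=np.c_[xs,ys].astype(float); c=p.mean(0); u=np.linalg.svd(p-c)[2][0] if len(p)<4000 else None; t=(p-c)@u; 
    if u[1]<0:u=-u;t=-t
    return c,c+u*np.percentile(t,2),c+u*np.percentile(t,98)
a=ends('wrist',im,T,(225,45,295,170))
im2=cv2.imread('pics/scene0.png'); T2=w_from_c('scene'); b=ends('scene',im2,T2,(150,175,182,200))
im3=cv2.imread('pics/side0.png'); T3=w_from_c('side'); c=ends('side',im3,T3,(314,153,330,177))
print(a,b,c)
for i,jj,kk in [(0,0,0),(1,2,1),(2,1,2),(1,1,1),(2,2,2),(1,2,2),(2,1,1),(1,1,2),(2,2,1)]:
    p,e=tri([('wrist',a[i],T),('scene',b[jj],T2),('side',c[kk],T3)]); print(i,jj,kk,p.round(4),np.round(e,4))
```

```text
stand [[223.0, 90.0], [275.0, 72.0], [293.0, 125.0], [241.0, 143.0]] [ 0.463  -0.2558  0.045 ] 0.055916821823856794 0.05649761364125584 22.76437180209403
[[291, 125], [241, 142], [224, 90], [275, 73]] [[0.499, -0.2704], [0.4477, -0.2926], [0.4264, -0.2407], [0.4772, -0.2198]]
(array([258.03113553, 106.70283883]), array([242.94480062,  59.44916934]), array([273.33282416, 154.63104281])) (array([165.05761317, 188.41975309]), array([177.20081468, 180.22044668]), array([152.81132866, 196.68866297])) (array([321.5826087 , 164.47826087]), array([320.18096704, 156.01640405]), array([322.98684779, 172.95579871]))
0 0 0 [ 0.4615 -0.2547  0.0999] [0.0008 0.0015 0.0009]
1 2 1 [ 0.4636 -0.2578  0.1125] [0.0439 0.041  0.013 ]
2 1 2 [ 0.4626 -0.2518  0.0991] [0.0463 0.0365 0.0253]
1 1 1 [ 0.4585 -0.2221  0.1321] [0.012  0.0136 0.0104]
2 2 2 [ 0.4667 -0.2923  0.0679] [0.0168 0.0166 0.0164]
1 2 2 [ 0.4485 -0.2514  0.0754] [0.0383 0.0401 0.0056]
2 1 1 [ 0.4754 -0.2558  0.1327] [0.0346 0.0332 0.0092]
1 1 2 [ 0.4438 -0.2148  0.097 ] [0.0018 0.0029 0.0023]
2 2 1 [ 0.48   -0.2952  0.1039] [0.0009 0.0008 0.0008]
```

```bash
python3 -m crank '[[[0.99,0.09,0],0],[[0.99,0.09,0],0],[[0,0,0.5],-1],[[0,0,0.5],-1],[[0,0,0.5],-0.375],[[0,0,0.8],0],[[0,0,0.8],0],[[0,0,0.8],0],[[0,0,0.5],0],[[0,0,0],0],[[0,0,0],0]]' 0.6
python3 -m crank '[[[0,0,0],0],[[0,0,0],0],[[0,0,0],0],[[0,0,0],0],[[0,0,0],0],[[0,0,0],0],[[0,0,0],0],[[0,0,0],0],[[0,0,0],0]]' 0 50
```

```text
time: 45.82
ee_pos: [0.4623, -0.2573, 0.082]
eef_rot: [0.548, 0.836, 0.0, 0.001]
ft_force: [0.6, -0.4, -0.5]
width: 0.052
grip_force: 0.0
time: 46.95
ee_pos: [0.4616, -0.2573, 0.0812]
eef_rot: [0.548, 0.836, 0.0, 0.0]
ft_force: [-0.0, -0.4, 0.0]
width: 0.0008
grip_force: 0.0
```

```bash
python3 -c "
from h import *
print(r.pinch_z,[a for a in dir(r) if a[0]!='_'])"
python3 -m crank '[[[0,0,0],0],[[0,0,0],0],[[0,0,0],0],[[0,0,0],0],[[0,0,0],0],[[0,0,0],0],[[0,0,0.3],0],[[0,0,0.3],0],[[0,0,0.3],0],[[0,0,0],0]]' 0.6
python3 -m crank '[[[0,0,0],0],[[0,0,0],0],[[0,0,0],0],[[0,0,0],0],[[0,0,0],0],[[0,0,0],0],[[0,0,0],0],[[0,0,0],0],[[0,0,0],0]]' 0 50
```

```text
0.0187 ['PlanningError', 'close_job', 'pinch_z']
time: 48.2
ee_pos: [0.4609, -0.257, 0.0531]
eef_rot: [0.548, 0.836, -0.0, -0.001]
ft_force: [-0.6, 0.4, -1.0]
width: 0.0523
grip_force: 0.0
time: 49.32
ee_pos: [0.4618, -0.2573, 0.0543]
eef_rot: [0.548, 0.836, 0.0, 0.0]
ft_force: [-0.2, 0.2, 2.2]
width: 0.0175
grip_force: 50.0
```

```bash
python3 -m crank '[[[0,0,-0.3],0],[[0,0,-0.5],0],[[0,0,-0.8],0],[[0,0,-0.8],0],[[0,0,-0.8],-0.95],[[0,0,-0.8],-0.98],[[0,0,0],-0.98],[[0,0,0],0],[[0,0,0],0]]'
python3 -m crank '[[[0.305,0.938,0],0],[[0.305,0.938,0],0],[[0.305,0.938,0],0],[[0.305,0.938,0],0],[[0.305,0.938,0],0],[[0.305,0.938,0],0],[[0.305,0.938,0],0],[[0.305,0.938,0],0],[[0,0,0],0],[[0,0,0],0],[[0,0,0],0]]'
cat > st.py <<'E'
from h import *
s=sensors.read_state(); q=R.from_quat(s['eef_rot']).as_matrix(); print(s['ee_pos'].round(4),'Y',np.degrees(np.arctan2(q[1,1],q[0,1])).round(2),'tool z',q[:,2].round(3),'f',s['ft_force'].round(1),'tq',s['torque'].round(2),'w',round(s['width'],4))
E
python3 st.py
python3 - <<'E'
from h import *
s=sensors.read_state()
# key shank in side / scene: report red & grey pixels below bar along predicted shank axis
for n in ['scene','side']:
    im,T=snap(n,n+'k.png'); hsv=cv2.cvtColor(im,cv2.COLOR_RGB2HSV).astype(int); H,S,V=hsv[...,0],hsv[...,1],hsv[...,2]
    m=((H<6)|(H>174))&(S>150)&(V>40)
    e=s['ee_pos']; print(n,'tip pred',proj(n,e-[0,0,.044],T).round(1),'bar pred',proj(n,e+[0,0,.045],T).round(1),'sock',proj(n,[.562,-.0425,.06],T).round(1))
    print([(c.round(1).tolist(),st.tolist()) for c,st in blobs(m,15) if np.hypot(*(c-proj(n,e,T)))<60])
    p=proj(n,e-[0,0,.02],T)
    for y in range(int(p[1])-30,int(p[1])+40,4):
        x0=int(p[0])-14; print(y,x0,' '.join(f'{a}/{b}' for a,b in zip(V[y,x0:x0+30:2],S[y,x0:x0+30:2])))
E
```

```text
time: 50.45
ee_pos: [0.4614, -0.2572, 0.1742]
eef_rot: [0.37, 0.929, 0.0, -0.0]
ft_force: [0.5, 0.9, -2.1]
width: 0.0175
grip_force: 50.0
time: 51.82
ee_pos: [0.5622, -0.0443, 0.1741]
eef_rot: [0.369, 0.929, -0.0, -0.0]
ft_force: [-0.7, -0.3, -2.5]
width: 0.0176
grip_force: 50.0
[ 0.5622 -0.0443  0.1741] Y 46.63 tool z [-0. -0. -1.] f [-0.7 -0.3 -2.5] tq [ 0.06 -0.07  0.02] w 0.0176
scene tip pred [251.1 179.9] bar pred [250.5 153.7] sock [252.1 198.3]
[([248.4, 156.1], [243, 143, 11, 24, 150])]
143 236 187/79 187/78 116/75 18/43 18/57 20/38 120/77 158/76 78/157 24/21 22/12 23/0 23/11 31/90 179/78
147 236 164/76 187/78 187/78 36/64 18/14 18/14 87/70 100/163 68/199 18/14 14/55 14/18 174/76 186/78 187/78
151 236 160/77 178/77 187/78 136/75 20/26 21/24 84/219 88/223 90/210 19/13 14/0 83/71 187/78 188/77 187/78
155 236 161/76 161/76 161/78 140/75 24/96 86/222 88/223 90/210 67/194 20/38 16/16 79/74 187/78 187/78 186/77
159 236 160/77 160/77 160/77 149/84 89/201 89/212 89/221 72/198 56/114 16/0 79/77 187/76 187/78 187/78 187/78
163 236 161/78 161/78 161/76 115/98 75/221 76/205 71/198 62/95
[... 2821 characters left out ...]
8 113/65 114/60 114/60 140/58 141/61 145/55
190 248 181/49 180/50 180/52 137/60 116/53 111/60 110/63 115/58 114/58 115/62 115/53 114/63 112/57 115/60 110/58
194 248 180/48 137/56 115/55 115/55 112/55 113/61 116/57 114/58 99/8 78/7 114/0 115/2 115/7 114/18 114/27
198 248 115/58 113/61 112/57 110/53 63/162 67/179 70/131 72/92 77/60 103/15 114/4 116/4 115/0 113/5 112/5
202 248 113/59 115/53 102/15 126/170 71/172 57/31 64/4 96/5 93/5 59/17 57/152 61/255 52/196 116/2 116/4
206 248 178/52 114/139 132/170 79/126 69/140 89/146 110/130 122/127 115/69 120/155 125/163 51/175 48/149 89/3 90/3
210 248 103/161 97/168 54/165 27/170 36/142 33/232 109/161 111/156 96/173 22/209 56/168 47/174 53/96 149/5 145/7
```

```bash
python3 -m crank '[[[0.02,0.033,0.7],0],[[0,0,0.7],0],[[0,0,0.5],0],[[0,0,0.2],0],[[0,0,0],0],[[0,0,0],0]]'
python3 st.py
python3 -m crank '[[[0,0,0.08],0],[[0,0,0.08],0],[[0,0,0.08],0],[[0,0,0],0]]'
python3 -m crank '[[[0,0,0.08],0],[[0,0,0.08],0],[[0,0,0],0]]'
python3 st.py
```

```text
time: 52.68
ee_pos: [0.5632, -0.0421, 0.1119]
eef_rot: [0.368, 0.93, 0.0, 0.001]
ft_force: [0.8, 0.0, -3.0]
width: 0.0175
grip_force: 50.0
[ 0.5632 -0.0421  0.1119] Y 46.76 tool z [ 0.001 -0.    -1.   ] f [ 0.8  0.  -3. ] tq [ 0.01 -0.05  0.  ] w 0.0175
time: 53.18
ee_pos: [0.5625, -0.042, 0.1037]
eef_rot: [0.368, 0.93, -0.0, -0.0]
ft_force: [-0.4, 0.1, -3.0]
width: 0.0178
grip_force: 50.0
time: 53.55
ee_pos: [0.5626, -0.0425, 0.099]
eef_rot: [0.369, 0.93, -0.0, 0.0]
ft_force: [0.1, -0.9, -1.8]
width: 0.0178
grip_force: 50.0
[ 0.5626 -0.0425  0.099 ] Y 46.74 tool z [-0. -0. -1.] f [ 0.1 -0.9 -1.8] tq [-0.4  -0.08  0.  ] w 0.0178
```

```bash
python3 -m crank '[[[0,0,0.08],0],[[0,0,0.08],0],[[0,0,0],0]]'
python3 st.py
python3 -m crank '[[[0,0,0.08],0],[[0,0,0.05],0],[[0,0,0],0]]'
python3 st.py
```

```text
time: 53.92
ee_pos: [0.5625, -0.0423, 0.094]
eef_rot: [0.369, 0.93, -0.0, -0.0]
ft_force: [0.2, -2.3, -4.4]
width: 0.0175
grip_force: 50.0
[ 0.5625 -0.0423  0.094 ] Y 46.75 tool z [-0. -0. -1.] f [ 0.2 -2.3 -4.4] tq [-0.73 -0.12  0.04] w 0.0175
time: 54.3
ee_pos: [0.5626, -0.0422, 0.0903]
eef_rot: [0.368, 0.93, -0.0, -0.0]
ft_force: [0.1, -3.0, -3.3]
width: 0.0177
grip_force: 50.0
[ 0.5626 -0.0422  0.0903] Y 46.76 tool z [-0. -0. -1.] f [ 0.1 -3.  -3.3] tq [-1.07  0.07 -0.03] w 0.0177
```

```bash
python3 -m crank '[[[0,0,0.05],0],[[0,0,0.05],0],[[0,0,0],0]]'
python3 st.py
python3 -m crank '[[[0,0,0.05],0],[[0,0,0.05],0],[[0,0,0],0],[[0,0,0],0]]'
python3 st.py
```

```text
time: 54.68
ee_pos: [0.5634, -0.0423, 0.0891]
eef_rot: [0.369, 0.93, 0.0, 0.001]
ft_force: [-4.8, -3.6, 11.6]
width: 0.0176
grip_force: 50.0
[ 0.5634 -0.0423  0.0891] Y 46.74 tool z [ 0.002 -0.    -1.   ] f [-4.8 -3.6 11.6] tq [-1.21  1.33  0.  ] w 0.0176
time: 55.18
ee_pos: [0.565, -0.0423, 0.0886]
eef_rot: [0.369, 0.93, 0.001, 0.003]
ft_force: [-7.0, -3.4, 27.2]
width: 0.0176
grip_force: 50.0
[ 0.565  -0.0423  0.0886] Y 46.75 tool z [ 0.006 -0.001 -1.   ] f [-7.  -3.4 27.2] tq [-1.09  2.18  0.04] w 0.0176
```

```bash
python3 -m crank '[[[0,0,-0.04],0],[[0,0,0],0],[[0,0,0],0]]'
python3 st.py
python3 -m crank '[[[0,0,0],0.3],[[0,0,0],0.6],[[0,0,0],0.6],[[0,0,0],0.6],[[0,0,0],0.6],[[0,0,0],0.6],[[0,0,0],0]]'
python3 st.py
```

```text
time: 55.55
ee_pos: [0.5645, -0.0421, 0.0888]
eef_rot: [0.369, 0.93, 0.001, 0.002]
ft_force: [-6.0, -3.5, 20.5]
width: 0.0176
grip_force: 50.0
[ 0.5645 -0.0421  0.0888] Y 46.75 tool z [ 0.004 -0.    -1.   ] f [-6.  -3.5 20.5] tq [-0.94  1.59  0.03] w 0.0176
time: 56.42
ee_pos: [0.564, -0.0427, 0.0887]
eef_rot: [0.572, 0.82, 0.001, 0.002]
ft_force: [-8.4, -3.9, 22.1]
width: 0.0179
grip_force: 50.0
[ 0.564  -0.0427  0.0887] Y 20.26 tool z [ 0.003 -0.001 -1.   ] f [-8.4 -3.9 22.1] tq [-1.43  2.16  0.09] w 0.0179
```

```bash
python3 -m crank '[[[0,0,0],0.6],[[0,0,0],0.6],[[0,0,0],0.6],[[0,0,0],0.6],[[0,0,0],0.6],[[0,0,0],0.4],[[0,0,0],0]]'
python3 st.py
python3 -m crank '[[[0,0,0],0.3],[[0,0,0],0.3],[[0,0,0],0]]'
python3 st.py
```

```text
time: 57.3
ee_pos: [0.5637, -0.0426, 0.0887]
eef_rot: [0.748, 0.663, 0.001, 0.001]
ft_force: [-9.0, -5.2, 23.1]
width: 0.0174
grip_force: 50.0
[ 0.5637 -0.0426  0.0887] Y -6.91 tool z [ 0.003 -0.001 -1.   ] f [-9.  -5.2 23.1] tq [-1.35  2.7   0.12] w 0.0174
time: 57.68
ee_pos: [0.5637, -0.0426, 0.0887]
eef_rot: [0.775, 0.631, 0.001, 0.001]
ft_force: [-9.6, -4.1, 23.4]
width: 0.0176
grip_force: 50.0
[ 0.5637 -0.0426  0.0887] Y -11.7 tool z [ 0.003 -0.001 -1.   ] f [-9.6 -4.1 23.4] tq [-1.32  2.75  0.1 ] w 0.0176
```

```bash
python3 -m crank '[[[0,0,0],0.3],[[0,0,0],0.2],[[0,0,0],0]]'
python3 st.py
python3 -m crank '[[[0,0,0],0.25],[[0,0,0],0.25],[[0,0,0],0]]'
python3 st.py
```

```text
time: 58.05
ee_pos: [0.5637, -0.0425, 0.0887]
eef_rot: [0.797, 0.604, 0.001, 0.001]
ft_force: [-9.2, -5.0, 23.5]
width: 0.0177
grip_force: 50.0
[ 0.5637 -0.0425  0.0887] Y -15.68 tool z [ 0.003 -0.    -1.   ] f [-9.2 -5.  23.5] tq [-1.24  2.61  0.09] w 0.0177
time: 58.42
ee_pos: [0.5637, -0.0423, 0.0887]
eef_rot: [0.818, 0.576, 0.001, 0.001]
ft_force: [-8.5, -3.8, 23.0]
width: 0.0176
grip_force: 50.0
[ 0.5637 -0.0423  0.0887] Y -19.67 tool z [ 0.003 -0.    -1.   ] f [-8.5 -3.8 23. ] tq [-1.16  2.58  0.15] w 0.0176
```

```bash
python3 -m crank '[[[0,0,0],0.25],[[0,0,0],0.25],[[0,0,0],0]]'
python3 st.py
python3 -m crank '[[[0,0,0],0.25],[[0,0,0],0],[[0,0,0],0]]'
python3 st.py
```

```text
time: 58.8
ee_pos: [0.5639, -0.0421, 0.0887]
eef_rot: [0.837, 0.547, 0.001, 0.001]
ft_force: [-8.7, -4.4, 22.6]
width: 0.0175
grip_force: 50.1
[ 0.5639 -0.0421  0.0887] Y -23.65 tool z [ 0.003 -0.    -1.   ] f [-8.7 -4.4 22.6] tq [-1.06  2.46  0.36] w 0.0175
time: 59.18
ee_pos: [0.5639, -0.0421, 0.0887]
eef_rot: [0.846, 0.533, 0.001, 0.001]
ft_force: [-7.7, -3.1, 23.1]
width: 0.0176
grip_force: 50.2
[ 0.5639 -0.0421  0.0887] Y -25.61 tool z [ 0.003 -0.    -1.   ] f [-7.7 -3.1 23.1] tq [-1.13  2.39  0.5 ] w 0.0176
```

```bash
python3 -m crank '[[[0,0,0],-0.4],[[0,0,0],-0.4],[[0,0,0],0]]'
python3 st.py
python3 -m crank '[[[0,0,-0.2],0],[[0,0,-0.3],0],[[0,0,-0.3],0],[[0,0,-0.5],0],[[0,0,-1],0],[[0,0,-1],0],[[0,0,-0.7],0],[[0,0,0],0],[[0,0,0],0]]'
python3 st.py
```

```text
time: 59.55
ee_pos: [0.5639, -0.0419, 0.0886]
eef_rot: [0.815, 0.579, 0.001, 0.001]
ft_force: [-8.3, -3.6, 22.9]
width: 0.018
grip_force: 50.0
[ 0.5639 -0.0419  0.0886] Y -19.21 tool z [ 0.003  0.    -1.   ] f [-8.3 -3.6 22.9] tq [-0.87  2.39 -0.08] w 0.018
time: 60.68
ee_pos: [0.5624, -0.0417, 0.2052]
eef_rot: [0.815, 0.579, -0.0, -0.0]
ft_force: [0.4, -0.7, -3.5]
width: 0.0179
grip_force: 50.0
[ 0.5624 -0.0417  0.2052] Y -19.22 tool z [-0.  0. -1.] f [ 0.4 -0.7 -3.5] tq [-0.02  0.04  0.  ] w 0.0179
```

```bash
python3 -m crank '[[[0,0,0],-0.89],[[0,0,0],-0.89],[[0,0,0],-0.89],[[0,0,0],-0.89],[[0,0,0],-0.89],[[0,0,0],-0.89],[[0,0,0],0],[[0,0,0],0]]'
python3 -m crank '[[[-0.75,-0.847,0],0],[[-0.75,-0.847,0],0],[[-0.75,-0.847,0],0],[[-0.75,-0.847,0],0],[[-0.75,-0.847,0],0],[[-0.75,-0.847,0],0],[[-0.75,-0.847,0],0],[[0,0,0.5],0],[[0,0,0],0],[[0,0,0],0]]'
python3 st.py
python3 - <<'E'
from h import *
s=sensors.read_state(); e=s['ee_pos']
for n in ['scene','side']:
    im,T=snap(n,n+'k2.png'); hsv=cv2.cvtColor(im,cv2.COLOR_RGB2HSV).astype(int); V=hsv[...,2]
    st=proj(n,[.463,-.2558,.045],T); print(n,'tip',proj(n,e-[0,0,.0443],T).round(1),'stand mouth',st.round(1))
    m=(V<45); m[:int(st[1])-25]=0; m[int(st[1])+35:]=0; m[:,:int(st[0])-25]=0; m[:,int(st[0])+25:]=0
    print([(c.round(1).tolist(),q.tolist()) for c,q in blobs(m,60)])
    # predicted stand block silhouette
    c=[.463,-.2558]; a=np.radians(23); ex=np.array([np.cos(a),np.sin(a)]); ey=np.array([-ex[1],ex[0]])
    P=np.array([proj(n,[*(np.array(c)+.03*i*ex+.03*j*ey),z],T) for i in(-1,1) for j in(-1,1) for z in(0,.045)]); print('pred box',P.min(0).round(1),P.max(0).round(1))
E
```

```text
time: 61.68
ee_pos: [0.5625, -0.042, 0.2051]
eef_rot: [0.55, 0.835, -0.0, -0.0]
ft_force: [0.3, 0.9, -2.6]
width: 0.0176
grip_force: 50.0
time: 62.92
ee_pos: [0.4629, -0.2563, 0.1907]
eef_rot: [0.548, 0.836, 0.0, -0.0]
ft_force: [0.2, 0.4, -2.0]
width: 0.0172
grip_force: 50.0
[ 0.4629 -0.2563  0.1907] Y 23.54 tool z [ 0.  0. -1.] f [ 0.2  0.4 -2. ] tq [-0.01 -0.06  0.06] w 0.0172
scene tip [162.4 176.4] stand mouth [168.4 203.3]
[([169.5, 208.4], [155, 194, 30, 30, 589])]
pred box [153.2 192.8] [185.5 225.3]
side tip [322.9 150.2] stand mouth [319.9 179.6]
[([319.3, 186.0], [309, 175, 22, 22, 425])]
pred box [308.6 174.5] [330.6 197.2]
```

```bash
python3 -m crank '[[[0,0,0.8],0],[[0,0,0.8],0],[[0,0,0.8],0],[[0,0,0.6],0],[[0,0,0.2],0],[[0,0,0],0],[[0,0,0.15],0],[[0,0,0.15],0],[[0,0,0.15],0],[[0,0,0],0]]'
python3 st.py
python3 -m crank '[[[0,0,0.2],0],[[0,0,0.2],0],[[0,0,0.2],0],[[0,0,0.15],0],[[0,0,0],0]]'
python3 st.py
```

```text
time: 64.28
ee_pos: [0.462, -0.2572, 0.0807]
eef_rot: [0.548, 0.836, -0.0, -0.0]
ft_force: [0.4, -0.6, -3.1]
width: 0.0177
grip_force: 50.0
[ 0.462  -0.2572  0.0807] Y 23.48 tool z [-0.001  0.    -1.   ] f [ 0.4 -0.6 -3.1] tq [ 0.06  0.05 -0.02] w 0.0177
time: 64.9
ee_pos: [0.4621, -0.2573, 0.0582]
eef_rot: [0.548, 0.836, -0.0, -0.0]
ft_force: [-0.2, 0.5, -2.1]
width: 0.0175
grip_force: 50.0
[ 0.4621 -0.2573  0.0582] Y 23.47 tool z [-0.001  0.    -1.   ] f [-0.2  0.5 -2.1] tq [0.13 0.04 0.  ] w 0.0175
```

Nearly home. Lower the last 3.5 mm, open and rise.

```bash
python3 -m crank '[[[0,0,0.08],0],[[0,0,0.04],0],[[0,0,0],0]]'
python3 st.py
python3 -m crank '[[[0,0,0],0],[[0,0,0],0],[[0,0,0],0],[[0,0,0],0],[[0,0,0],0],[[0,0,0],0],[[0,0,-0.5],0],[[0,0,-1],0],[[0,0,-1],0],[[0,0,-1],0],[[0,0,-1],0],[[0,0,-0.7],0]]' 0.8
python3 -m crank '[[[-0.95,0,0],0],[[-0.95,0,0],0],[[0,0,0],0],[[0,0,0],0]]' 0.8
python3 key.py
```

```text
time: 65.28
ee_pos: [0.4624, -0.2573, 0.055]
eef_rot: [0.548, 0.836, 0.0, 0.0]
ft_force: [-0.4, 0.6, -3.9]
width: 0.0178
grip_force: 50.0
[ 0.4624 -0.2573  0.055 ] Y 23.48 tool z [ 0.  0. -1.] f [-0.4  0.6 -3.9] tq [ 0.19  0.11 -0.03] w 0.0178
time: 66.78
ee_pos: [0.4627, -0.2576, 0.2138]
eef_rot: [0.548, 0.836, 0.0, 0.001]
ft_force: [-0.0, 0.3, -0.2]
width: 0.0698
grip_force: 0.0
time: 67.28
ee_pos: [0.485, -0.309, 0.2116]
eef_rot: [0.548, 0.836, 0.0, 0.0]
ft_force: [-0.2, 0.3, -0.2]
width: 0.0697
grip_force: 0.0
[252. 110.] [ 242   58   22  106 2192] ctr@.108 [ 0.4629 -0.2572  0.108 ] sides [np.float64(0.0174), np.float64(0.0884)] bar ang -66.0 units [1.87  0.008 3.451]
[379. 213.] [ 360  194   41   39 1263] ctr@.108 [ 0.6079 -0.2937  0.108 ] sides [np.float64(0.0371), np.float64(0.0366)] bar ang 117.9 units [-1.175  3.951  3.453]
[ 0.48506074 -0.3087077   0.21151983]
```

```bash
python3 -m crank '[[[0,0,-0.5],0.8],[[0,0,-0.5],0.8],[[0,0,0],0.775],[[0.95,0.79,0],0],[[0.95,0.79,0],0],[[0.95,0.79,0],0],[[0.95,0.79,0],0],[[1,0,0],0],[[1,0,0],0],[[0,0,0],0],[[0,0,0],0]]' 0
python3 sock.py
python3 - <<'E'
from h import *
im=cv2.imread('pics/sock.png'); T=w_from_c('wrist'); hsv=cv2.cvtColor(im,cv2.COLOR_BGR2HSV).astype(int); H,S,V=hsv[...,0],hsv[...,1],hsv[...,2]
for c,st in blobs((H>12)&(H<32)&(S>130)&(V>90),25):
    if c[1]<200: 
        p=onz('wrist',c,.067,T); d=p[:2]-[.554,.070]; t=.079; print(c.round(),st[2:],p.round(4),'rail',round(d@[np.cos(t),np.sin(t)],4),round(d@[-np.sin(t),np.cos(t)],4))
E
```

```text
time: 68.7
ee_pos: [0.5657, -0.129, 0.2415]
eef_rot: [0.679, 0.734, 0.0, 0.0]
ft_force: [-0.9, -0.5, -0.4]
width: 0.0005
grip_force: 0.0
blue (array([255.2728647 ,  79.97581255]), array([ 232,   59,   48,   44, 1323], dtype=int32))
dark (array([255.07898449,  80.58956276]), array([241,  66,  30,  31, 709], dtype=int32))
dot (array([259.11764706,  93.41176471]), array([257,  92,   5,   4,  17], dtype=int32))
ell ((255.20339965820312, 80.96966552734375), (28.760923385620117, 30.549489974975586), 171.1261444091797)
socket [ 0.5623 -0.042   0.06  ] dot [ 0.5676 -0.0544  0.06  ] r 0.013431330681765812 ang -67.14958728461916
[ 0.5657 -0.1295  0.2413] units [2.92  0.112 6.043]
[125.   2.] [17  6 70] [0.4275 0.0211 0.067 ] rail -0.1299 -0.0388
[242.  10.] [ 13  18 215] [0.5435 0.0236 0.067 ] rail -0.0141 -0.0454
[272.  10.] [ 14  18 207] [0.5731 0.0259 0.067 ] rail 0.0156 -0.0455
[242.  42.] [ 13  17 213] [ 0.5459 -0.0064  0.067 ] rail -0.0141 -0.0755
[271.  42.] [ 14  17 209] [ 0.5757 -0.0041  0.067 ] rail 0.0157 -0.0756
[127.  65.] [ 23  19 222] [ 0.429  -0.0373  0.067 ] rail -0.1331 -0.0971
```

```bash
python3 -m crank '[[[-0.96,0.235,0],0],[[-0.96,0.235,0],0],[[-0.96,0.235,0],0],[[-0.96,0.235,0],0],[[-0.96,0.235,0],0],[[-0.96,0.235,0],0],[[0,0,0],0],[[0,0,0],0]]' 0
python3 -m crank '[[[0,0,0],-1],[[0,0,0],-1],[[0,0,0],-1],[[0,0,0],-1],[[0,0,0.5],-1],[[0,0,0.7],-1],[[0,0,0.8],-1],[[0,0,0.8],-1],[[0,0,0.8],-1],[[0,0,0.8],-1],[[0,0,0.6],0],[[0,0,0],0]]'
python3 st.py
python3 - <<'E'
from h import *
s=sensors.read_state()
for n in ['scene','side']:
    im,T=snap(n); hsv=cv2.cvtColor(im,cv2.COLOR_RGB2HSV).astype(int); H,S,V=hsv[...,0],hsv[...,1],hsv[...,2]
    p=proj(n,[.6214,-.2978,.073],T); m=((H<6)|(H>174))&(S>150)&(V>50)
    print(n,p.round(1),[(c.round(1).tolist(),q.tolist()) for c,q in blobs(m,10) if np.hypot(*(c-p))<25])
E
```

```text
time: 69.75
ee_pos: [0.6214, -0.2977, 0.2409]
eef_rot: [0.679, 0.734, 0.0, -0.0]
ft_force: [0.6, 0.2, -0.5]
width: 0.0005
grip_force: 0.0
time: 71.25
ee_pos: [0.6209, -0.2969, 0.0899]
eef_rot: [0.049, 0.999, 0.0, -0.001]
ft_force: [0.9, 0.6, 0.9]
width: 0.0003
grip_force: 0.0
[ 0.6209 -0.2969  0.0899] Y 84.34 tool z [-0.002  0.001 -1.   ] f [0.9 0.6 0.9] tq [ 0.11 -0.07 -0.02] w 0.0003
scene [169.4 241.2] [([169.4, 242.2], [161, 236, 17, 14, 176])]
side [278.4 155.6] [([277.4, 156.0], [272, 153, 12, 7, 73])]
```

```bash
python3 -m crank '[[[0,0,0.5],0],[[0,0,0.4],0],[[0,0,0.2],0],[[0,0,0.1],0],[[0,0,0],0],[[0,0,0],0]]'
python3 -m crank '[[[0,0,0.1],0],[[0,0,0.1],0],[[0,0,0],0]]'
python3 -m crank '[[[0,0,0.08],0],[[0,0,0.08],0],[[0,0,0],0]]'
```

```text
time: 72.1
ee_pos: [0.6219, -0.2978, 0.0555]
eef_rot: [0.048, 0.999, -0.0, 0.0]
ft_force: [0.8, 0.0, 0.2]
width: 0.0003
grip_force: 0.0
time: 72.47
ee_pos: [0.6214, -0.2976, 0.0487]
eef_rot: [0.048, 0.999, 0.0, -0.0]
ft_force: [0.3, -0.2, -0.7]
width: 0.0005
grip_force: 0.0
time: 72.85
ee_pos: [0.6215, -0.2976, 0.044]
eef_rot: [0.048, 0.999, 0.0, -0.0]
ft_force: [0.7, -0.2, 0.5]
width: 0.0006
grip_force: 0.0
```

```bash
python3 -m crank '[[[0,0,0.08],0],[[0,0,0.08],0],[[0,0,0],0]]'
python3 -m crank '[[[0,0,0.07],0],[[0,0,0.07],0],[[0,0,0],0]]'
```

```text
time: 73.22
ee_pos: [0.6218, -0.2977, 0.0396]
eef_rot: [0.048, 0.999, -0.0, 0.0]
ft_force: [0.0, 0.5, 3.3]
width: 0.0006
grip_force: 1.8
time: 73.6
ee_pos: [0.6219, -0.2978, 0.0373]
eef_rot: [0.048, 0.999, -0.0, 0.001]
ft_force: [-6.7, 2.7, 17.5]
width: 0.0006
grip_force: 8.9
```

```bash
python3 -m crank '[[[0,0,0.02],0],[[0,0,0],0],[[0,0,-0.3],0],[[0,0,-0.5],0],[[0,0,-1],0],[[0,0,-1],0],[[0,0,-1],0],[[0,0,-1],0],[[0,0,-1],0],[[0,0,0],0],[[0,0,0],0]]'
python3 - <<'E'
from h import *
for n in ['scene','side']:
    im,T=snap(n); hsv=cv2.cvtColor(im,cv2.COLOR_RGB2HSV).astype(int); H,S,V=hsv[...,0],hsv[...,1],hsv[...,2]
    M={'red':((H<6)|(H>174))&(S>150)&(V>50),'blue':(H>105)&(H<125)&(S>120)&(V>40),'brass':(H>12)&(H<24)&(S>150)&(V>80),'brown':(V<50)&(H<25)&(S>80)}
    R0={'red':([.462,-.256,.1],[.6214,-.2978,.073]),'blue':([.5625,-.042,.04],),'brass':([.556,.01,.067],[.43,.3,.06]),'brown':([.556,.025,.035],[.45,.3,.03])}
    for k,m in M.items():
        for q in R0[k]:
            p=proj(n,q,T); print(n,k,p.round(),[(c.round(1).tolist(),s.tolist()) for c,s in blobs(m,12) if np.hypot(*(c-p))<30])
E
```

```text
time: 74.97
ee_pos: [0.6213, -0.2976, 0.208]
eef_rot: [0.048, 0.999, 0.0, -0.0]
ft_force: [-0.0, 0.3, -0.1]
width: 0.0003
grip_force: 0.0
scene red [165. 189.] [([169.7, 185.4], [162, 178, 17, 16, 143]), ([154.9, 195.9], [151, 192, 12, 9, 49])]
scene red [169. 241.] [([169.2, 242.2], [161, 236, 17, 14, 177])]
scene blue [252. 203.] [([253.0, 205.2], [242, 191, 22, 27, 340])]
scene brass [268. 189.] [([255.5, 170.1], [253, 167, 6, 7, 29]), ([287.9, 189.5], [278, 179, 18, 22, 85]), ([270.8, 185.9], [269, 184, 5, 4, 14]), ([261.3, 189.7], [259, 188, 5, 4, 13]), ([275.8, 192.2], [273, 190, 6, 5, 17]), ([266.6, 196.2], [264, 195, 6, 4, 15])]
scene brass [331. 139.] []
scene brown [273. 196.] [([275.3, 196.3], [257, 183, 34, 29, 394])]
scene brown [333. 150.] []
side red [322. 164.] [([336.6, 141.8], [329, 137, 16, 10, 130]), ([321.5, 164.3], [318, 155, 8, 19, 115])]
side red [278. 156.] [([284.8, 127.1], [282, 121, 7, 14, 64]), ([277.6, 155.7], [272, 152, 12, 8, 74])]
side blue [262. 208.] [([256.6, 201.9], [254, 198, 7, 9, 33]), ([268.7, 206.7], [263, 199, 10, 17, 67])]
side brass [256. 210.] [([247.1, 213.7], [241, 205, 13, 17, 60]), ([257.8, 215.4], [252, 207, 13, 18, 74]), ([245.5, 236.1], [235, 227, 22, 18, 280])]
side brass [251. 302.] []
side brown [254. 223.] [([255.4, 218.8], [240, 207, 27, 27, 213])]
side brown [242. 309.] []
```

```bash
python3 -c "
from bench import r
print(r.close_job())"
```

```text
the job is handed in; nothing more can be done
None
```

The job is handed in at about 75 s: three bases closed up in the rail, screw tight at about 1.25 rad, key back in its stand and button pressed and out; the verdict did not come back, so these are my own camera and force readings.

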